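# Put the stall's writing and stamping things back in their holders

## Task

Tidy the stall's counter: lay the green marker in the green pen rest and the white pen with the red ends in the red pen rest, each along the groove, lying in both cradles and about centred end to end; stand the magenta ink bottle upright in the magenta dish; and stand the hand stamp upright on the blue felt inside the ink pad tin, its long side along the tin's long side. Leave the tape roll and the price card in front of the sealer where they are.

Things in the scene. Friction and masses are not known exactly. Their poses are not given: they have to be found in the camera images.
- marker: loose felt marker, round, white with green cap and green end, 135 mm long and 16 mm thick, 20 g, lying flat on the table. Origin on its underside as it starts, at mid-length, z up at the start; its length runs along its y axis. It can roll.
- pen: loose slim white ball pen with red ends, 145 mm long, 11 mm wide, 9 mm high, 15 g, lying flat on the table. Origin on its underside as it starts, at mid-length, z up at the start; its length runs along its y axis. It can roll.
- ink_bottle: loose small ink bottle, white with a magenta lower part and a black cap, standing; round, 32 mm in diameter, 62 mm high, 70 g. Origin at the centre of its underside, z up.
- wood_stamp: loose hand stamp standing on its rubber: pale wooden block 34 (x) x 50 (y) mm, top 22 mm up, blue rubber below; dark turned wooden grip upright in the middle, thickest part a cylinder 24 mm in diameter, 44 to 66 mm above the underside; 72 mm high in all, 90 g. Origin: underside centre, z up, y along the block's long side.
- green_rest: fixed green plastic pen rest. Origin: underside centre, z up, groove along y. Plate 46 (x) x 100 (y) x 5 mm; two V cradles at y = -40 and +40 mm, each 10 mm thick along y: V bottom 14 mm, tips 29 mm above the table, 18 mm either side; slopes 40 degrees. Fingers have 70 mm between the cradles. For the marker, either way round; its axis then about 25 mm high.
- red_rest: fixed red plastic pen rest. Origin: underside centre, z up, groove along y. Plate 46 (x) x 100 (y) x 5 mm; two V cradles at y = -40 and +40 mm, each 10 mm thick along y: V bottom 14 mm, tips 29 mm above the table, 18 mm either side; slopes 40 degrees. Fingers have 70 mm between the cradles. For the white pen, either way round; its axis then about 20 mm high.
- pink_dish: fixed round dish of magenta plastic, 64 mm in outer diameter at the rim, 10 mm high; inside about 54 mm wide, its flat floor 4 mm above the table. Origin at the centre of its underside, z up. The ink bottle belongs here.
- ink_pad: fixed open dark steel tin with blue felt, 64 (x) by 84 (y) mm outside, 10 mm high; inside the rim 58 by 78 mm, the felt's firm top 6 mm above the table. Origin at the centre of its underside, z up, y along the long side. The hand stamp belongs here, either way round.
- tape_roll: bystander: loose roll of brown tape lying flat, 96 mm across, 48 mm high. Origin at the centre of its underside. To be left alone.
- price_card: bystander: loose folded cream price card standing like a tent, 50 (x) by 100 (y) by 55 mm high, light, in front of the blue bag sealer. Origin at the centre of its underside. To be left alone.
There are look-alikes about, which are no part of the job. Of the things like the wood_stamp, leave any that is yellow; of the rest the larger one is meant.

How it is judged:
At the end, for the whole second after the job is handed in: Marker in green rest, pen in red rest: in both cradles, within 13 mm across, 15 mm along, 0.15 rad. Ink bottle on the dish floor within 15 mm each way; stamp on the felt within 17 mm across, 19 mm along, 0.3 rad of the tin; both upright to 0.1 rad. All at rest, released (x of marker in the frame of green_rest between -0.013 and 0.013 m and y of marker in the frame of green_rest between -0.015 and 0.015 m and z of marker in the frame of green_rest between 0.01 and 0.036 m and angle between the y axis of marker and the y axis of green_rest, either way round below 0.15 rad and x of pen in the frame of red_rest between -0.013 and 0.013 m and y of pen in the frame of red_rest between -0.015 and 0.015 m and z of pen in the frame of red_rest between 0.01 and 0.036 m and angle between the y axis of pen and the y axis of red_rest, either way round below 0.15 rad and x of ink_bottle in the frame of pink_dish between -0.015 and 0.015 m and y of ink_bottle in the frame of pink_dish between -0.015 and 0.015 m and z of ink_bottle in the frame of pink_dish between 0.001 and 0.008 m and angle between each of ink_bottle, wood_stamp's own z axis and vertical below 0.1 rad and x of wood_stamp in the frame of ink_pad between -0.017 and 0.017 m and y of wood_stamp in the frame of ink_pad between -0.019 and 0.019 m and z of wood_stamp in the frame of ink_pad between 0.003 and 0.009 m and angle between the y axis of wood_stamp and the y axis of ink_pad, either way round below 0.3 rad and linear speed of each of marker, pen, ink_bottle, wood_stamp below 0.02 m/s); the robot touches nothing.
It fails at once if the tape roll is shifted by more than 20 mm (distance of tape_roll from where it was at the start of the episode above 0.02 m).
It fails at once if the price card is shifted by more than 20 mm (distance of price_card from where it was at the start of the episode above 0.02 m).
It also fails if it takes over 109 s, if anything falls off the work surface, if the arm or the gripper's body presses on something with over 40 N, if the wrist force passes 120 N, or if a joint passes its speed limit or range.

## Robot

A 6-joint arm with a two-finger parallel gripper is mounted at the origin on a cart in front of the work surface, level with it; the furniture and walls round the work are solid. World frame = base frame: x ahead of the robot, y to its left, z up, the work surface at z = 0. Lengths are in m, angles in rad, forces in N, time in s.
With the tool pointing down it reaches from about 0.4 to 0.825 m from the base axis. Payload 7 kg.
Tool frame: the origin (TCP) lies on the centre line of the jaws, within the pads' length; the fingertips stand 22 mm ahead of it and the grasp point (between the pads) lies 3 mm ahead of it (arm.tcp_to_tips is the distance from the TCP to the fingertips, in m); z points along the fingers, y is the line along which they close (so a half turn about z gives the same grasp; the last joint's range is limited). The gripper opens to 88 mm and grips with 3 to 60 N. Pads are 19 mm wide; open, the fingers measure 130 mm over their backs; the gripper's body (78 mm by 193 mm) begins 47 mm behind the grasp point.
Start: joints at [-0.865, 0.359, 0.012, 0, -1.224, -0.288], TCP at [0.274, -0.617, 0.214] pointing down, gripper open.
Joint ranges: [-3.07, 3.07], [-1.43, 2.12], [-1.02, 1.25], [-3.03, 1.67], [-3.05, -0], [-3.03, 3.03]. Speed limits (rad/s): [2.39, 2.39, 3.01, 3.14, 3.14, 3.14].

## Interface

Orientations are given as [roll, pitch, yaw] about the fixed x, y, z axes, in that order (R = Rz(yaw) Ry(pitch) Rx(roll)).
In Python, from station import arm gives the robot as it stands.
- The arm moves only by the tool jog_arm, never from a script. Its argument "targets" is a list of rows, each an object of numbers: "dx", "dy", "dz": the shift along the tool's x, y, z in mm; "rx", "ry", "rz": the turn, a rotation vector about the tool's x, y, z in rad; "gripper": the closure, from 0 (fully open) to 1 (shut). In form: [{"dx": .., "dy": .., "dz": .., "rx": .., "ry": .., "rz": .., "gripper": ..}, ...]. A call has exactly 8 rows; each row is the pose to reach, as a shift and turn from the pose commanded when the call began, along the tool's axes at that moment; what a row does not reach only later rows make up. A row lasts 1/12 s, in which the tool goes at most 41.7 mm and 7.16 degrees, less where a joint would pass 70% of its speed; a pose out of reach is approached as far as the arm can. A call with a gripper value outside its range is refused whole. The fingers move at their own pace and stop on an object; "force" is the grip in N (left out, the last holds). Time passes only in rows, so rows that repeat a pose let the fingers close, or fill a call up. It gives the time, the measured TCP pose, the force, the opening and the grip force at its end, in the units of the state.
- arm.get_state(): the state, without advancing time (a new reading comes with each control period).
- arm.grab_frame(name): name is "side" or "top" or "wrist"; returns a dict with "frame" (400x640x3 uint8, red, green, blue), "z_map" (400x640 float32, m along the optical axis (not along the pixel's ray), 0 where there is no reading), "fx", "fy", "cx", "cy" (pixels), "view" (4x4, takes a point from world to camera coordinates). Camera axes: x right, y down, z forward; pixel columns grow to the right and rows downward; lengths in m; the calibration is good to about 2 mm. A picture is of the moment at which its call begins.
- arm.job_done(): hands the job in; it is judged then, once.
The state is a dict: "t": time; "q": joint angles; "qd": joint speeds; "joint_efforts": joint torques, N m; "eef_pos": TCP position; "ee_rot": TCP orientation; "force": force on the tool from outside, world axes, zero at the start; "moment": the same for the moment, N m; "width": finger opening in m; "gripper_force": force on a finger pad.
Only numpy, scipy, OpenCV 4.12 (cv2) and the standard library are available. Lean on these libraries where they do the work, as an engineer would, in place of code of your own. Each camera call takes 0.05 s, during which the arm holds its last target. There are 200 camera calls.

## Working session

There is one attempt and no reset: what is moved stays moved. The work goes in short steps, Python scripts to look and compute and a tool call to move; the robot and the scene stay as the last step left them, time stands still between calls to the robot, and variables do not carry over. Pictures are saved under pics/ and viewed, at most 14 in all, crops included, and the job is handed in when it is done.

Besides the shell and the picture viewer there is one more tool, called after "Call:" as name(argument=value, ...) on one line, values as JSON. jog_arm: Moves the arm, as the interface text tells. Its arguments: {"type":"object","properties":{"targets":{"type":"array","items":{"type":"object","properties":{"dx":{"type":"number"},"dy":{"type":"number"},"dz":{"type":"number"},"rx":{"type":"number"},"ry":{"type":"number"},"rz":{"type":"number"},"gripper":{"type":"number"}}}},"force":{"type":"number"}},"required":["targets"]}

```bash
mkdir -p pics; ls
cat > h.py <<'E'
from station import arm
import numpy as np, cv2, pickle
from scipy.spatial.transform import Rotation as Ro
def snap(n,f):
    d=arm.grab_frame(n); cv2.imwrite(f'pics/{f}.png',d['frame'][:,:,::-1]); pickle.dump(d,open(f'pics/{f}.pkl','wb')); return d
def load(f): return pickle.load(open(f'pics/{f}.pkl','rb'))
def px(d,u,v,z=None):
    "world point of pixel; by depth, or on plane z"
    V=np.linalg.inv(d['view']); r=np.array([(u-d['cx'])/d['fx'],(v-d['cy'])/d['fy'],1])
    if z is None: s=d['z_map'][int(v),int(u)]
    else: s=(z-V[2,3])/(V[:3,:3]@r)[2]
    return V[:3,:3]@(r*s)+V[:3,3]
def crop(f,x0,y0,x1,y1,o,k=4):
    im=cv2.imread(f'pics/{f}.png')[y0:y1,x0:x1]; cv2.imwrite(f'pics/{o}.png',cv2.resize(im,None,fx=k,fy=k,interpolation=cv2.INTER_CUBIC))
E
python3 - <<'E'
from h import *
for n in('top','side'):
    d=snap(n,n+'0'); print(n,d['fx'],np.linalg.inv(d['view']).round(3).tolist())
s=arm.get_state(); print({k:np.round(v,4) for k,v in s.items()}, arm.tcp_to_tips)
E
```

```text
pics
top 516.0673239475082 [[0.021, -0.995, 0.101, 0.334], [-1.0, -0.019, 0.023, -0.047], [-0.021, -0.101, -0.995, 1.501], [0.0, 0.0, 0.0, 1.0]]
side 414.72386393216465 [[0.086, -0.393, 0.916, -0.676], [-0.996, -0.048, 0.073, -0.13], [0.016, -0.918, -0.395, 0.551], [0.0, 0.0, 0.0, 1.0]]
{'t': np.float64(0.1), 'q': array([-8.6490e-01,  3.5930e-01,  1.1200e-02, -3.0000e-04, -1.2241e+00,
       -2.8810e-01]), 'qd': array([-0.0011,  0.    , -0.0003,  0.0016, -0.    ,  0.0004]), 'joint_efforts': array([-2.00000e-04, -5.84163e+01,  2.93754e+01,  7.01550e+00,
        1.02000e-02, -0.00000e+00]), 'eef_pos': array([ 0.2737, -0.6165,  0.2136]), 'ee_rot': array([ 3.1401e+00, -1.0000e-04, -2.7239e+00]), 'force': array([-0.3735, -0.2178,  0.3695]), 'moment': array([-0.0118, -0.0589, -0.0117]), 'gripper_force': np.float64(0.0), 'width': np.float64(0.0876)} 0.022
```

View pics/top0.png

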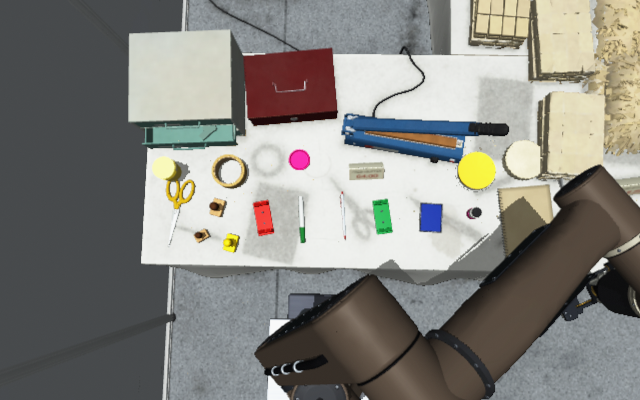

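View pics/side0.png

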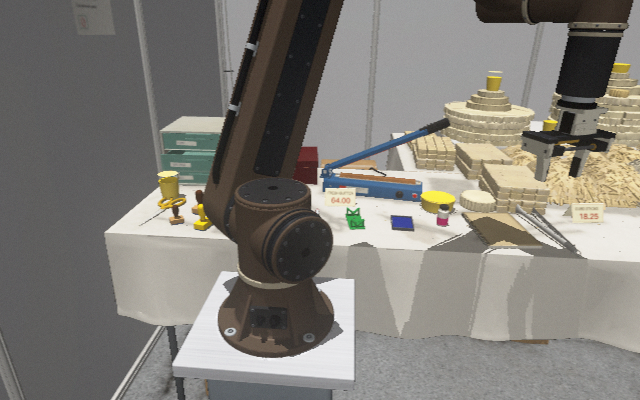

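Top view: tape roll (229,171), price card (366,171), red rest (263,217), marker (302,219), pen (343,215), green rest (382,216), ink pad (431,218), bottle (474,213), magenta dish (299,160). The stamp candidates are (217,207), (202,236) and a yellow one at (231,242). Of the two that aren't yellow, (217,207) looks larger. I'll enlarge to confirm.

Run:
```python
from h import *
crop('top0',180,180,340,260,'c1',5); crop('top0',290,140,500,260,'c2',3.8)
```

```text
(no output)
```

View pics/c1.png

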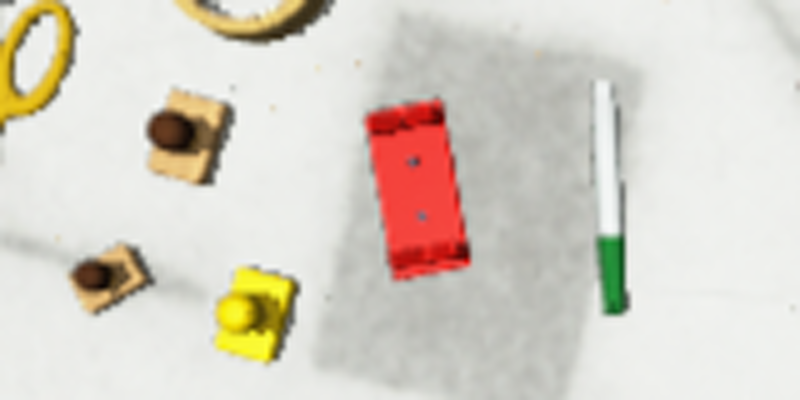

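View pics/c2.png

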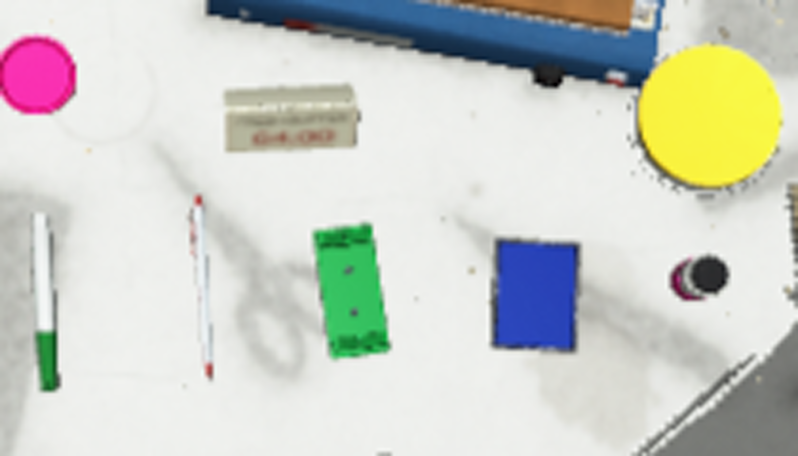

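The (217,207) block is clearly larger than the (202,236) one, and it isn't yellow, so it is the stamp I want. I'll measure everything from these crops.

Run:
```python
from h import *
d=load('top0')
def P(l,c,z):
    o,k=((180,180),5) if c==1 else ((290,140),3.8)
    return np.array([px(d,(u+.5)/k+o[0]-.5,(v+.5)/k+o[1]-.5,z)[:2] for u,v in l])
def show(n,l,c,z,i=0,j=1):
    p=P(l,c,z); e=p[j]-p[i]; print(n,'ctr',p.mean(0).round(4),'axis ang',np.degrees(np.arctan2(e[1],e[0])).round(1),'len',np.linalg.norm(np.roll(p,-1,0)-p,axis=1).round(3))
show('stamp',[(175,88),(232,103),(210,184),(148,165)],1,.022,3,0)
show('red',[(365,118),(442,100),(470,262),(393,280)],1,.027,3,0)
show('redscrew',[(413,161),(422,216)],1,.005,1,0)
show('green',[(313,232),(371,224),(390,350),(331,357)],2,.027,3,0)
show('greenscrew',[(349,270),(354,312)],2,.005,1,0)
show('marker',[(602,80),(614,313)],1,.008,1,0)
show('pen',[(198,196),(210,379)],2,.0045,1,0)
show('dish',[(37,75)]*2,2,.01)
show('pad',[(497,239),(580,243),(577,352),(491,347)],2,.01,3,0)
show('bottle',[(710,275)]*2,2,.062)
for u,v in[(474,213),(477,212),(218,207),(302,210),(343,215),(299,160),(431,218),(214,205)]: print(u,v,px(d,u,v).round(4))
w=snap('wrist','w0'); s=arm.get_state()
R=Ro.from_euler('xyz',s['ee_rot']).as_matrix(); T=np.eye(4);T[:3,:3]=R;T[:3,3]=s['eef_pos']
print(w['fx'],(np.linalg.inv(T)@np.linalg.inv(w['view'])).round(3).tolist())
```

```text
stamp ctr [0.4664 0.3133] axis ang -16.9 len [0.035 0.048 0.038 0.047]
red ctr [0.4369 0.1803] axis ang 11.9 len [0.046 0.095 0.045 0.095]
redscrew ctr [0.4392 0.1837] axis ang 11.3 len [0.033 0.033]
green ctr [ 0.4478 -0.1604] axis ang 8.9 len [0.044 0.096 0.044 0.095]
greenscrew ctr [ 0.4492 -0.1623] axis ang 7.4 len [0.032 0.032]
marker ctr [0.4368 0.0722] axis ang 4.5 len [0.136 0.136]
pen ctr [ 0.45   -0.0498] axis ang 4.8 len [0.141 0.141]
dish ctr [0.6111 0.0821] axis ang 0.0 len [0. 0.]
pad ctr [ 0.4484 -0.3019] axis ang -2.9 len [0.063 0.083 0.065 0.082]
bottle ctr [ 0.4617 -0.4196] axis ang 0.0 len [0. 0.]
474 213 [ 0.4588 -0.4129  0.0616]
477 212 [ 0.4619 -0.4218  0.0593]
218 207 [0.4631 0.307  0.0461]
302 210 [0.4624 0.0705 0.0085]
343 215 [ 0.4503 -0.0488  0.0067]
299 160 [0.6105 0.0838 0.0032]
431 218 [ 0.4471 -0.3042  0.0011]
214 205 [0.4665 0.3129 0.069 ]
307.0548721255917 [[0.001, -0.963, -0.27, 0.072], [1.0, 0.0, 0.002, 0.0], [-0.001, -0.27, 0.963, -0.17], [0.0, 0.0, 0.0, 1.0]]
```

```bash
cat >> h.py <<'E'
def go(*tg):
    "targets (x,y,z,yaw deg), each from the pose before it (first from measured) -> tool-frame shifts"
    s=arm.get_state(); p=np.array(s['eef_pos']); R=Ro.from_euler('xyz',s['ee_rot'])
    print('now',p.round(4),np.degrees(s['ee_rot']).round(2),'w',round(float(s['width']),4),'t',round(float(s['t']),2))
    for x,y,z,yaw in tg:
        R2=Ro.from_euler('xyz',[np.pi,0,np.radians(yaw)])
        print('d mm',(R.inv().apply(np.array([x,y,z])-p)*1000).round(1),'rot',(R.inv()*R2).as_rotvec().round(3))
        p=np.array([x,y,z]);R=R2
E
python3 - <<'E'
from h import *
go((.461,-.419,.14,-175),(.461,-.419,.038,-175))
d=load('top0')
for u,v in[(290,115),(290,122),(340,110),(345,130),(366,165),(477,170),(490,128),(231,240),(525,215),(266,158)]: print(u,v,px(d,u,v).round(3))
E
```

```text
now [ 0.2737 -0.6166  0.2137] [ 1.7992e+02 -1.0000e-02 -1.5607e+02] w 0.0876 t 0.15
d mm [-251.4  104.5   73.8] rot [ 0.001 -0.     0.33 ]
d mm [  0.  -0. 102.] rot [0. 0. 0.]
290 115 [0.724 0.106 0.08 ]
290 122 [ 0.334 -0.047  1.501]
340 110 [ 0.763 -0.034  0.003]
345 130 [ 0.682 -0.05   0.089]
366 165 [ 0.593 -0.112  0.036]
477 170 [ 0.584 -0.428  0.038]
490 128 [ 0.649 -0.402  0.264]
231 240 [0.37  0.264 0.055]
525 215 [ 0.46  -0.572  0.01 ]
266 158 [0.615 0.181 0.004]
```

Call:
jog_arm(targets=[{"dx": -30,"dy": 13,"dz": 9,"rz": 0.04},{"dx": -63,"dy": 26,"dz": 18,"rz": 0.08},{"dx": -95,"dy": 39,"dz": 28,"rz": 0.125},{"dx": -127,"dy": 52,"dz": 37,"rz": 0.165},{"dx": -160,"dy": 65,"dz": 46,"rz": 0.21},{"dx": -190,"dy": 78,"dz": 55,"rz": 0.25},{"dx": -221,"dy": 92,"dz": 65,"rz": 0.29},{"dx": -251,"dy": 104,"dz": 74,"rz": 0.33}])

```text
invalid input at $.targets[0]: expected keys dx, dy, dz, rx, ry, rz, gripper
```

Run:
```python
from h import *
w=snap('wrist','w1')
go((.461,-.419,.038,-175))
```

```text
now [ 0.2737 -0.6167  0.2139] [ 1.7994e+02 -1.0000e-02 -1.5607e+02] w 0.0876 t 0.2
d mm [-251.4  104.5  176. ] rot [ 0.001 -0.     0.33 ]
```

View pics/w1.png

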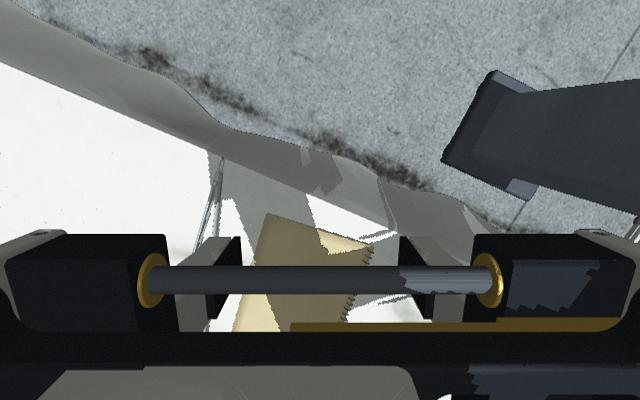

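The arm hasn't moved because every key is required. The wrist picture shows only the jaws, with pads near (230,280) and (415,280), and the notebook below.

Call:
jog_arm(targets=[{"dx": -30,"dy": 13,"dz": 9,"rx": 0,"ry": 0,"rz": 0.04,"gripper": 0},{"dx": -63,"dy": 26,"dz": 18,"rx": 0,"ry": 0,"rz": 0.08,"gripper": 0},{"dx": -95,"dy": 39,"dz": 28,"rx": 0,"ry": 0,"rz": 0.125,"gripper": 0},{"dx": -127,"dy": 52,"dz": 37,"rx": 0,"ry": 0,"rz": 0.165,"gripper": 0},{"dx": -160,"dy": 65,"dz": 46,"rx": 0,"ry": 0,"rz": 0.21,"gripper": 0},{"dx": -192,"dy": 79,"dz": 56,"rx": 0,"ry": 0,"rz": 0.25,"gripper": 0},{"dx": -225,"dy": 93,"dz": 66,"rx": 0,"ry": 0,"rz": 0.29,"gripper": 0},{"dx": -251,"dy": 104,"dz": 74,"rx": 0,"ry": 0,"rz": 0.33,"gripper": 0}])

```text
t: 0.87
eef_pos: [0.4623, -0.418, 0.1397]
ee_rot: [3.141, -0.0, -3.055]
force: [0.7, 0.7, -0.1]
width: 0.0875
gripper_force: 0.0
```

Run:
```python
from h import *
w=snap('wrist','w1')
go((.461,-.419,.038,-175))
```

```text
now [ 0.4644 -0.4152  0.1381] [ 1.7989e+02 -4.0000e-02 -1.7513e+02] w 0.0873 t 0.92
d mm [  3.6  -3.7 100. ] rot [ 0.002 -0.001 -0.002]
```

View pics/w1.png

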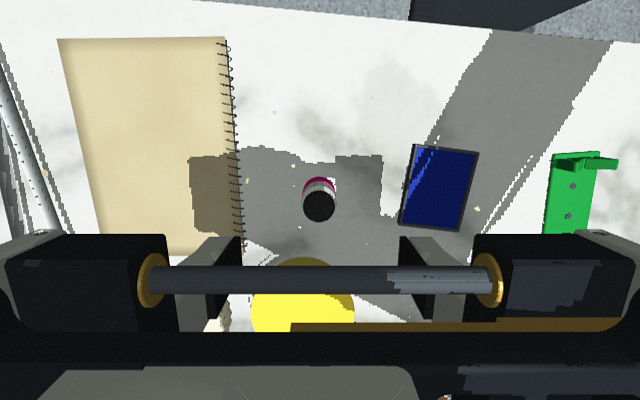

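The bottle cap is at (319,205), midway between the pads (x≈230 and 415), so the jaws are lined up. I'll go down and grip.

Call:
jog_arm(targets=[{"dx": 0,"dy": 0,"dz": 10,"rx": 0,"ry": 0,"rz": 0,"gripper": 0},{"dx": 0,"dy": 0,"dz": 30,"rx": 0,"ry": 0,"rz": 0,"gripper": 0},{"dx": 0,"dy": 0,"dz": 55,"rx": 0,"ry": 0,"rz": 0,"gripper": 0},{"dx": 0,"dy": 0,"dz": 78,"rx": 0,"ry": 0,"rz": 0,"gripper": 0},{"dx": 0,"dy": 0,"dz": 94,"rx": 0,"ry": 0,"rz": 0,"gripper": 0},{"dx": 0,"dy": 0,"dz": 102,"rx": 0,"ry": 0,"rz": 0,"gripper": 0.2},{"dx": 0,"dy": 0,"dz": 102,"rx": 0,"ry": 0,"rz": 0,"gripper": 0.5},{"dx": 0,"dy": 0,"dz": 102,"rx": 0,"ry": 0,"rz": 0,"gripper": 1}], force=20)

```text
t: 1.58
eef_pos: [0.4608, -0.4206, 0.0385]
ee_rot: [-3.142, -0.0, -3.054]
force: [-0.2, -0.9, 0.3]
width: 0.0732
gripper_force: 0.0
```

Call:
jog_arm(targets=[{"dx": 0,"dy": 0,"dz": 0,"rx": 0,"ry": 0,"rz": 0,"gripper": 1},{"dx": 0,"dy": 0,"dz": 0,"rx": 0,"ry": 0,"rz": 0,"gripper": 1},{"dx": 0,"dy": 0,"dz": 0,"rx": 0,"ry": 0,"rz": 0,"gripper": 1},{"dx": 0,"dy": 0,"dz": 0,"rx": 0,"ry": 0,"rz": 0,"gripper": 1},{"dx": 0,"dy": 0,"dz": 0,"rx": 0,"ry": 0,"rz": 0,"gripper": 1},{"dx": 0,"dy": 0,"dz": 0,"rx": 0,"ry": 0,"rz": 0,"gripper": 1},{"dx": 0,"dy": 0,"dz": 0,"rx": 0,"ry": 0,"rz": 0,"gripper": 1},{"dx": 0,"dy": 0,"dz": 0,"rx": 0,"ry": 0,"rz": 0,"gripper": 1}])

```text
t: 2.25
eef_pos: [0.4612, -0.42, 0.0387]
ee_rot: [-3.142, 0.0, -3.054]
force: [0.9, 1.3, 2.2]
width: 0.0284
gripper_force: 20.0
```

Run:
```python
from h import *
go((.461,-.419,.13,-175),(.461,.083,.13,-175),(.611,.083,.09,-175),(.611,.083,.043,-175))
```

```text
now [ 0.4612 -0.42    0.0387] [-1.7999e+02  1.0000e-02 -1.7496e+02] w 0.0284 t 2.25
d mm [  0.1   1.  -91.3] rot [-0.     0.     0.001]
d mm [-43.8 500.1   0. ] rot [0. 0. 0.]
d mm [-149.4  -13.1   40. ] rot [0. 0. 0.]
d mm [ 0. -0. 47.] rot [0. 0. 0.]
```

Call:
jog_arm(targets=[{"dx": 0,"dy": 0,"dz": -15,"rx": 0,"ry": 0,"rz": 0,"gripper": 1},{"dx": 0,"dy": 2,"dz": -40,"rx": 0,"ry": 0,"rz": 0,"gripper": 1},{"dx": -1,"dy": 12,"dz": -65,"rx": 0,"ry": 0,"rz": 0,"gripper": 1},{"dx": -3,"dy": 35,"dz": -82,"rx": 0,"ry": 0,"rz": 0,"gripper": 1},{"dx": -6,"dy": 65,"dz": -90,"rx": 0,"ry": 0,"rz": 0,"gripper": 1},{"dx": -9,"dy": 97,"dz": -92,"rx": 0,"ry": 0,"rz": 0,"gripper": 1},{"dx": -11,"dy": 129,"dz": -92,"rx": 0,"ry": 0,"rz": 0,"gripper": 1},{"dx": -14,"dy": 161,"dz": -92,"rx": 0,"ry": 0,"rz": 0,"gripper": 1}])

```text
t: 2.92
eef_pos: [0.4606, -0.2571, 0.1307]
ee_rot: [-3.142, 0.001, -3.054]
force: [0.6, 0.3, -0.4]
width: 0.029
gripper_force: 20.0
```

Call:
jog_arm(targets=[{"dx": -3,"dy": 33,"dz": 0,"rx": 0,"ry": 0,"rz": 0,"gripper": 1},{"dx": -6,"dy": 66,"dz": 0,"rx": 0,"ry": 0,"rz": 0,"gripper": 1},{"dx": -9,"dy": 99,"dz": 0,"rx": 0,"ry": 0,"rz": 0,"gripper": 1},{"dx": -12,"dy": 132,"dz": 0,"rx": 0,"ry": 0,"rz": 0,"gripper": 1},{"dx": -15,"dy": 165,"dz": 0,"rx": 0,"ry": 0,"rz": 0,"gripper": 1},{"dx": -19,"dy": 198,"dz": 0,"rx": 0,"ry": 0,"rz": 0,"gripper": 1},{"dx": -27,"dy": 230,"dz": 0,"rx": 0,"ry": 0,"rz": 0,"gripper": 1},{"dx": -43,"dy": 258,"dz": 0,"rx": 0,"ry": 0,"rz": 0,"gripper": 1}])

```text
t: 3.58
eef_pos: [0.4798, 0.0041, 0.1308]
ee_rot: [3.141, 0.0, -3.054]
force: [1.3, -0.9, -1.0]
width: 0.0286
gripper_force: 20.0
```

Call:
jog_arm(targets=[{"dx": -22,"dy": 26,"dz": 0,"rx": 0,"ry": 0,"rz": 0,"gripper": 1},{"dx": -48,"dy": 45,"dz": 0,"rx": 0,"ry": 0,"rz": 0,"gripper": 1},{"dx": -74,"dy": 58,"dz": 4,"rx": 0,"ry": 0,"rz": 0,"gripper": 1},{"dx": -100,"dy": 65,"dz": 14,"rx": 0,"ry": 0,"rz": 0,"gripper": 1},{"dx": -120,"dy": 68,"dz": 28,"rx": 0,"ry": 0,"rz": 0,"gripper": 1},{"dx": -132,"dy": 69,"dz": 40,"rx": 0,"ry": 0,"rz": 0,"gripper": 1},{"dx": -136,"dy": 69,"dz": 46,"rx": 0,"ry": 0,"rz": 0,"gripper": 1},{"dx": -136,"dy": 69,"dz": 46,"rx": 0,"ry": 0,"rz": 0,"gripper": 1}])

```text
t: 4.25
eef_pos: [0.6099, 0.0826, 0.0822]
ee_rot: [-3.141, -0.004, -3.054]
force: [0.1, -1.1, -0.3]
width: 0.0285
gripper_force: 20.0
```

Run:
```python
from h import *
go((.611,.083,.0435,-175)); d=snap('top','top1'); crop('top1',200,100,400,250,'c3',4)
```

```text
now [0.6099 0.0826 0.0822] [-179.94   -0.2  -175.  ] w 0.0285 t 4.25
d mm [-1.3  0.3 38.7] rot [-0.001 -0.004  0.   ]
```

View pics/c3.png

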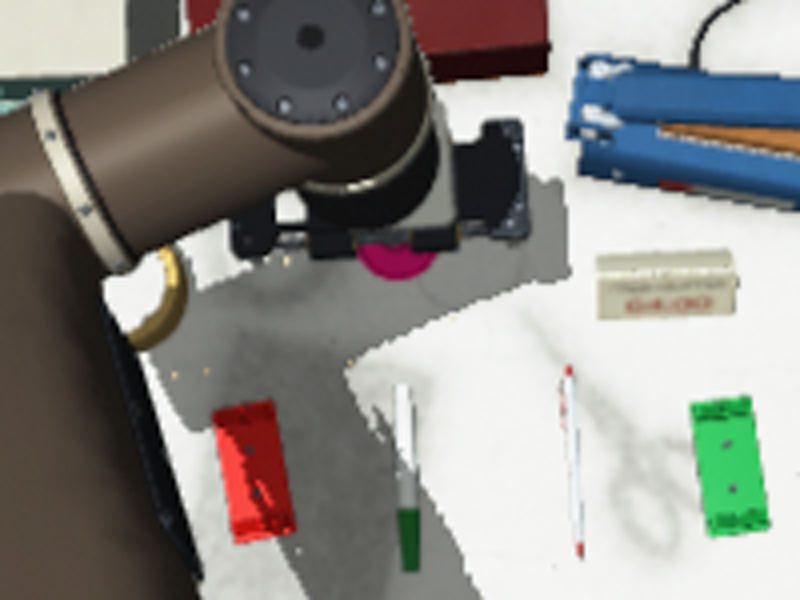

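The gripper is over the dish, whose magenta edge shows at crop (400,262). It's clear of the tape roll at (160,300), the toolbox and the sealer. Next I lower it, release and rise.

Call:
jog_arm(targets=[{"dx": -1,"dy": 0,"dz": 8,"rx": 0,"ry": 0,"rz": 0,"gripper": 1},{"dx": -1,"dy": 0,"dz": 18,"rx": 0,"ry": 0,"rz": 0,"gripper": 1},{"dx": -1,"dy": 0,"dz": 28,"rx": 0,"ry": 0,"rz": 0,"gripper": 1},{"dx": -1,"dy": 0,"dz": 35,"rx": 0,"ry": 0,"rz": 0,"gripper": 1},{"dx": -1,"dy": 0,"dz": 38.5,"rx": 0,"ry": 0,"rz": 0,"gripper": 1},{"dx": -1,"dy": 0,"dz": 38.5,"rx": 0,"ry": 0,"rz": 0,"gripper": 1},{"dx": -1,"dy": 0,"dz": 38.5,"rx": 0,"ry": 0,"rz": 0,"gripper": 1},{"dx": -1,"dy": 0,"dz": 38.5,"rx": 0,"ry": 0,"rz": 0,"gripper": 1}])

```text
t: 4.97
eef_pos: [0.6119, 0.0832, 0.0463]
ee_rot: [3.142, 0.001, -3.054]
force: [0.5, -0.8, 0.2]
width: 0.0288
gripper_force: 20.0
```

Call:
jog_arm(targets=[{"dx": 0,"dy": 0,"dz": 0,"rx": 0,"ry": 0,"rz": 0,"gripper": 0.6},{"dx": 0,"dy": 0,"dz": 0,"rx": 0,"ry": 0,"rz": 0,"gripper": 0.5},{"dx": 0,"dy": 0,"dz": 0,"rx": 0,"ry": 0,"rz": 0,"gripper": 0.4},{"dx": 0,"dy": 0,"dz": 0,"rx": 0,"ry": 0,"rz": 0,"gripper": 0.2},{"dx": 0,"dy": 0,"dz": 0,"rx": 0,"ry": 0,"rz": 0,"gripper": 0.2},{"dx": 0,"dy": 0,"dz": -15,"rx": 0,"ry": 0,"rz": 0,"gripper": 0.2},{"dx": 0,"dy": 0,"dz": -45,"rx": 0,"ry": 0,"rz": 0,"gripper": 0},{"dx": 0,"dy": 0,"dz": -80,"rx": 0,"ry": 0,"rz": 0,"gripper": 0}])

```text
t: 5.63
eef_pos: [0.61, 0.0825, 0.1249]
ee_rot: [-3.14, -0.004, -3.054]
force: [1.1, 0.9, 0.1]
width: 0.0762
gripper_force: 0.0
```

Run:
```python
from h import *
go((.437,.072,.12,-175.5),(.437,.072,.0235,-175.5))
```

```text
now [0.61   0.0825 0.1249] [-179.93   -0.26 -174.98] w 0.0762 t 5.63
d mm [173.2   4.6   5.6] rot [-0.001 -0.004  0.009]
d mm [ 0.  -0.  96.5] rot [0. 0. 0.]
```

Call:
jog_arm(targets=[{"dx": 20,"dy": 0,"dz": 0,"rx": 0,"ry": 0,"rz": 0,"gripper": 0},{"dx": 50,"dy": 1,"dz": 0,"rx": 0,"ry": 0,"rz": 0,"gripper": 0},{"dx": 83,"dy": 2,"dz": 1,"rx": 0,"ry": 0,"rz": 0.003,"gripper": 0},{"dx": 116,"dy": 3,"dz": 2,"rx": 0,"ry": 0,"rz": 0.006,"gripper": 0},{"dx": 146,"dy": 4,"dz": 3,"rx": 0,"ry": 0,"rz": 0.009,"gripper": 0},{"dx": 166,"dy": 4,"dz": 4,"rx": 0,"ry": 0,"rz": 0.009,"gripper": 0},{"dx": 174,"dy": 4,"dz": 5,"rx": 0,"ry": 0,"rz": 0.009,"gripper": 0},{"dx": 174,"dy": 4,"dz": 5,"rx": 0,"ry": 0,"rz": 0.009,"gripper": 0}])

```text
t: 6.3
eef_pos: [0.4365, 0.0716, 0.1214]
ee_rot: [3.141, 0.001, -3.062]
force: [0.3, -0.1, 0.1]
width: 0.0877
gripper_force: 0.0
```

Run:
```python
from h import *
d=snap('wrist','w2'); go((.437,.072,.0235,-175.5)); t=snap('top','top2'); crop('top2',270,130,330,190,'x',1)
a=cv2.imread('pics/w2.png'); b=cv2.resize(cv2.imread('pics/top2.png')[140:180,280:320],(240,240)); a[:240,:240]=b; cv2.imwrite('pics/w2b.png',a)
```

```text
now [0.438  0.0721 0.1216] [ 1.7996e+02  8.0000e-02 -1.7542e+02] w 0.0876 t 6.35
d mm [ 1.2 -0.1 98.1] rot [0.001 0.001 0.001]
```

View pics/w2b.png

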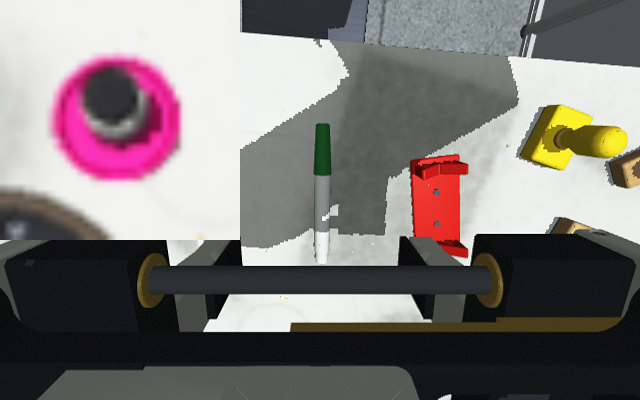

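The bottle stands in the dish (inset). The marker runs from (323,123) to (320,262), between the pads and in line with the jaws. Next I grip it.

Call:
jog_arm(targets=[{"dx": 0,"dy": 0,"dz": 12,"rx": 0,"ry": 0,"rz": 0,"gripper": 0},{"dx": 0,"dy": 0,"dz": 35,"rx": 0,"ry": 0,"rz": 0,"gripper": 0},{"dx": 0,"dy": 0,"dz": 60,"rx": 0,"ry": 0,"rz": 0,"gripper": 0},{"dx": 0,"dy": 0,"dz": 80,"rx": 0,"ry": 0,"rz": 0,"gripper": 0.1},{"dx": 0,"dy": 0,"dz": 92,"rx": 0,"ry": 0,"rz": 0,"gripper": 0.3},{"dx": 0,"dy": 0,"dz": 97,"rx": 0,"ry": 0,"rz": 0,"gripper": 0.5},{"dx": 0,"dy": 0,"dz": 97,"rx": 0,"ry": 0,"rz": 0,"gripper": 0.6},{"dx": 0,"dy": 0,"dz": 97,"rx": 0,"ry": 0,"rz": 0,"gripper": 0.7}], force=15)

```text
t: 7.07
eef_pos: [0.4387, 0.072, 0.024]
ee_rot: [-3.141, -0.0, -3.063]
force: [-0.2, 0.8, -0.2]
width: 0.06
gripper_force: 0.0
```

Call:
jog_arm(targets=[{"dx": 0,"dy": 0,"dz": 0,"rx": 0,"ry": 0,"rz": 0,"gripper": 0.8},{"dx": 0,"dy": 0,"dz": 0,"rx": 0,"ry": 0,"rz": 0,"gripper": 1},{"dx": 0,"dy": 0,"dz": 0,"rx": 0,"ry": 0,"rz": 0,"gripper": 1},{"dx": 0,"dy": 0,"dz": 0,"rx": 0,"ry": 0,"rz": 0,"gripper": 1},{"dx": 0,"dy": 0,"dz": 0,"rx": 0,"ry": 0,"rz": 0,"gripper": 1},{"dx": 0,"dy": 0,"dz": 0,"rx": 0,"ry": 0,"rz": 0,"gripper": 1},{"dx": 0,"dy": 0,"dz": 0,"rx": 0,"ry": 0,"rz": 0,"gripper": 1},{"dx": 0,"dy": 0,"dz": 0,"rx": 0,"ry": 0,"rz": 0,"gripper": 1}])

```text
t: 7.73
eef_pos: [0.4379, 0.0719, 0.024]
ee_rot: [3.141, 0.0, -3.063]
force: [-0.1, 0.2, -0.7]
width: 0.0066
gripper_force: 0.0
```

Run:
```python
from h import *
d=load('w2'); a=px(d,323,123,.008);b=px(d,320,262,.008); print('marker w2',a.round(4),b.round(4),((a+b)/2).round(4),np.linalg.norm(a-b))
go((.4365,.072,.1,-175.5),(.4485,-.161,.1,-171.5),(.4485,-.161,.042,-171.5))
```

```text
marker w2 [0.3699 0.0702 0.008 ] [0.5058 0.0784 0.008 ] [0.4379 0.0743 0.008 ] 0.13615243757879214
now [0.4379 0.0719 0.024 ] [ 1.7999e+02  1.0000e-02 -1.7548e+02] w 0.0066 t 7.73
d mm [  1.3   0.2 -76. ] rot [0. 0. 0.]
d mm [   6.3 -233.2   -0. ] rot [ 0.    0.   -0.07]
d mm [ 0. -0. 58.] rot [0. 0. 0.]
```

Width 6.6 mm with no grip force means the marker isn't between the pads. I'll look before doing anything else.

Run:
```python
from h import *
d=snap('wrist','w3'); s=arm.get_state(); print(s['width'],s['gripper_force'])
```

```text
0.0033561093371866453 0.0
```

View pics/w3.png

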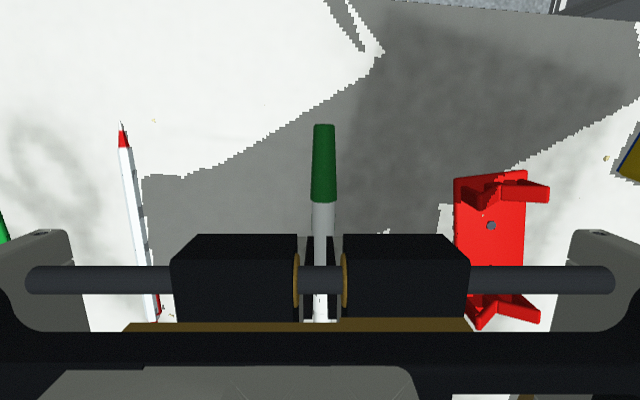

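Call:
jog_arm(targets=[{"dx": 0,"dy": 0,"dz": 0,"rx": 0,"ry": 0,"rz": 0,"gripper": 1},{"dx": 0,"dy": 0,"dz": 0,"rx": 0,"ry": 0,"rz": 0,"gripper": 1},{"dx": 0,"dy": 0,"dz": 0,"rx": 0,"ry": 0,"rz": 0,"gripper": 1},{"dx": 0,"dy": 0,"dz": 0,"rx": 0,"ry": 0,"rz": 0,"gripper": 1},{"dx": 0,"dy": 0,"dz": 0,"rx": 0,"ry": 0,"rz": 0,"gripper": 1},{"dx": 0,"dy": 0,"dz": 0,"rx": 0,"ry": 0,"rz": 0,"gripper": 1},{"dx": 0,"dy": 0,"dz": 0,"rx": 0,"ry": 0,"rz": 0,"gripper": 1},{"dx": 0,"dy": 0,"dz": 0,"rx": 0,"ry": 0,"rz": 0,"gripper": 1}])

```text
t: 8.45
eef_pos: [0.4379, 0.0718, 0.024]
ee_rot: [3.142, 0.0, -3.063]
force: [-0.5, 0.6, 0.3]
width: 0.0006
gripper_force: 0.0
```

Run:
```python
from h import *
d=snap('wrist','w4'); s=arm.get_state(); print(s['width'],s['gripper_force'],s['force'],s['eef_pos'])
for v in (150,180,200,220,230,240,250,260,300,310,318):
    print(v,[tuple((px(d,u,v)*1000).round().astype(int)) for u in(312,320,328)])
crop('w4',220,100,420,340,'c4',2.5)
```

```text
0.0003875263255624001 0.0 [ 0.69480213  0.17865177 -1.31800907] [0.43786651 0.07184799 0.02395487]
150 [(np.int64(386), np.int64(64), np.int64(7)), (np.int64(385), np.int64(68), np.int64(14)), (np.int64(384), np.int64(73), np.int64(14))]
180 [(np.int64(403), np.int64(65), np.int64(11)), (np.int64(402), np.int64(70), np.int64(14)), (np.int64(402), np.int64(75), np.int64(14))]
200 [(np.int64(416), np.int64(66), np.int64(11)), (np.int64(414), np.int64(71), np.int64(14)), (np.int64(414), np.int64(76), np.int64(16))]
220 [(np.int64(429), np.int64(67), np.int64(10)), (np.int64(427), np.int64(72), np.int64(15)), (np.int64(427), np.int64(77), np.int64(15))]
230 [(np.int64(436), np.int64(67), np.int64(9)), (np.int64(433), np.int64(72), np.int64(16)), (np.int64(434), np.int64(77), np.int64(14))]
240 [(np.int64(430), np.int64(68), np.int64(41)), (np.int64(441), np.int64(73), np.int64(13)), (np.int64(428), np.int64(76), np.int64(44))]
250 [(np.int64(430), np.int64(68), np.int64(54)), (np.int64(447), np.int64(73), np.int64(15)), (np.int64(429), np.int64(76), np.int64(53))]
260 [(np.int64(430), np.int64(68), np.int64(64)), (np.int64(454), np.int64(74), np.int64(15)), (np.int64(429), np.int64(76), np.int64(65))]
300 [(np.int64(440), np.int64(69), np.int64(81)), (np.int64(483), np.int64(76), np.int64(15)), (np.int64(439), np.int64(76), np.int64(82))]
310 [(np.int64(444), np.int64(70), np.int64(82)), (np.int64(490), np.int64(77), np.int64(16)), (np.int64(444), np.int64(76), np.int64(81))]
318 [(np.int64(448), np.int64(70), np.int64(82)), (np.int64(497), np.int64(77), np.int64(14)), (np.int64(416), np.int64(73), np.int64(125))]
```

View pics/c4.png

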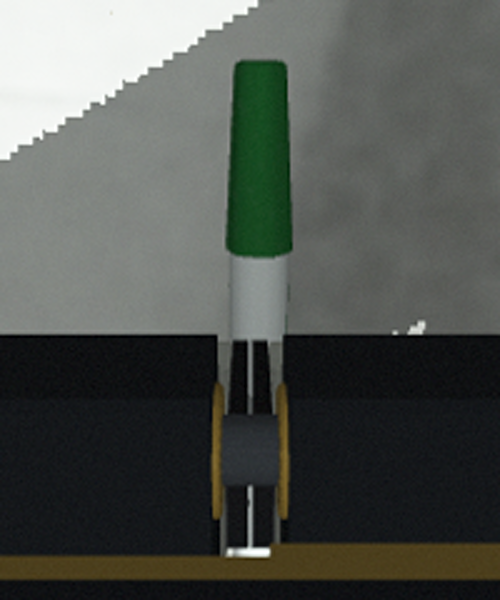

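The fingers closed fully above the marker, so the tips seem higher than reported. I'll measure the fingers in the tool frame from the depth images, and check the side view.

Run:
```python
from h import *
for f,p,yaw in(('w2',(.438,.0721,.1216),-175.42),('w4',(.4379,.0718,.024),-175.5)):
    d=load(f); R=Ro.from_euler('xyz',[np.pi,0,np.radians(yaw)])
    print(f)
    for u in ((205,220,230,238) if f=='w2' else (250,290,312,330,340)):
        for v in (232,236,240,245,260,280,300,315):
            q=R.inv().apply(px(d,u,v)-np.array(p)); print(u,v,(q*1000).round().astype(int),end='  ')
        print()
s=snap('side','side1'); t=s['view']@np.array([.438,.072,.002,1]); print(s['fx']*t[0]/t[2]+s['cx'],s['fy']*t[1]/t[2]+s['cy'],arm.get_state()['eef_pos'])
```

```text
w2
205 232 [ -36 -113  116]  205 236 [ -40 -113  114]  205 240 [ -46 -115  119]  205 245 [ 12 -57 -28]  205 260 [ 12 -51 -44]  205 280 [ 31 -31 -95]  205 300 [  0 -47 -57]  205 315 [ -6 -48 -59]  
220 232 [ -39 -100  121]  220 236 [ -43 -100  121]  220 240 [ 11 -52 -19]  220 245 [ 12 -49 -28]  220 260 [ 10 -45 -42]  220 280 [ 30 -27 -94]  220 300 [ -4 -43 -51]  220 315 [-136 -109  122]  
230 232 [-38 -90 121]  230 236 [-43 -90 121]  230 240 [ 10 -47 -18]  230 245 [ 10 -46 -23]  230 260 [  6 -44 -32]  230 280 [ 31 -24 -95]  230 300 [-118  -96  122]  230 315 [-135  -97  120]  
238 232 [-39 -82 121]  238 236 [-43 -82 122]  238 240 [  9 -44 -15]  238 245 [  7 -44 -16]  238 260 [ -1 -44 -19]  238 280 [ 31 -22 -95]  238 300 [-117  -87  121]  238 315 [-136  -89  122]  
w4
250 232 [ -3 -46  25]  250 236 [ 38 -20 -85]  250 240 [ 38 -19 -88]  250 245 [ 38 -19 -92]  250 260 [  38  -17 -100]  250 280 [  33  -17 -101]  250 300 [  27  -17 -102]  250 315 [  22  -18 -101]  
290 232 [ -3 -19  24]  290 236 [ 38  -8 -84]  290 240 [ 38  -8 -87]  290 245 [ 37  -8 -90]  290 260 [  38   -7 -101]  290 280 [  33   -7 -101]  290 300 [  27   -7 -101]  290 315 [  22   -7 -100]  
312 232 [ 1 -4 14]  312 236 [-1 -4 13]  312 240 [  9  -3 -17]  312 245 [  8  -3 -23]  312 260 [  8  -3 -40]  312 280 [ 29  -2 -94]  312 300 [ -2  -3 -57]  312 315 [ -8  -3 -59]  
330 232 [ 3  7 10]  330 236 [ 0  7 10]  330 240 [ 10   6 -21]  330 245 [ 10   6 -28]  330 260 [ 31   4 -87]  330 280 [ 29   3 -95]  330 300 [  4   5 -67]  330 315 [ -1   4 -69]  
340 232 [-2 14 23]  340 236 [ 38   6 -85]  340 240 [ 38   6 -89]  340 245 [ 37   6 -90]  340 260 [  37    6 -100]  340 280 [  33    5 -102]  340 300 [  27    6 -101]  340 315 [  22    6 -100]  
277.19457787130864 218.45966224324908 [0.43780435 0.07181081 0.02394545]
```

View pics/side1.png

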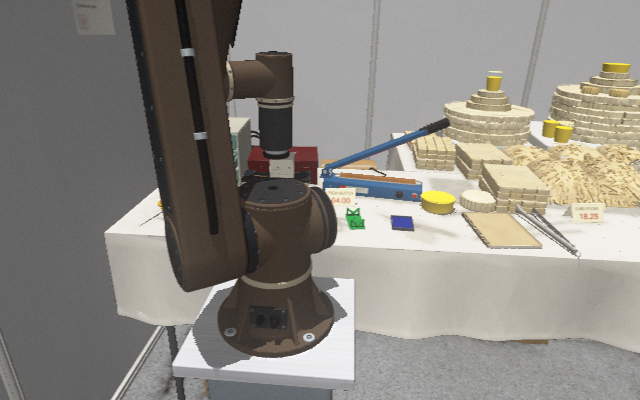

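The depth points put the fingertips at about tool z = -13 mm rather than the stated +22. The finger bases and body are also about 37 mm further back than stated. The bottle was therefore held by its 28 mm cap, which matches the width reading. I'll pin the tip offset down row by row.

Run:
```python
from h import *
d=load('w2'); R=Ro.from_euler('xyz',[np.pi,0,np.radians(-175.42)])
for u in (215,230,236,404,410):
    print(u,[(v,(R.inv().apply(px(d,u,v)-np.array((.438,.0721,.1216)))*1000).round(1).tolist()) for v in (236,237,238,239,240)])
```

```text
215 [(236, [-43.1, -105.6, 121.7]), (237, [11.3, -55.8, -15.8]), (238, [11.6, -55.1, -18.0]), (239, [11.5, -54.7, -19.1]), (240, [11.5, -54.3, -20.5])]
230 [(236, [-42.7, -90.1, 120.6]), (237, [11.4, -47.7, -16.1]), (238, [10.7, -47.9, -15.7]), (239, [10.9, -47.3, -17.7]), (240, [10.4, -47.3, -17.8])]
236 [(236, [-42.8, -84.1, 120.8]), (237, [10.1, -45.4, -13.0]), (238, [10.2, -45.0, -14.5]), (239, [10.5, -44.4, -16.7]), (240, [9.9, -44.5, -16.6])]
404 [(236, [-42.9, 86.0, 120.8]), (237, [9.9, 46.5, -12.5]), (238, [10.1, 46.0, -14.4]), (239, [9.8, 45.8, -15.2]), (240, [9.7, 45.5, -16.3])]
410 [(236, [-42.9, 92.1, 120.7]), (237, [11.5, 48.5, -16.6]), (238, [11.8, 47.9, -18.6]), (239, [11.5, 47.7, -19.2]), (240, [10.6, 48.0, -18.6])]
```

Tips sit about 13 mm behind the reported TCP, so tips at height h means TCP z = h - 0.013. I'll open, lower to tips at about 4 mm and grip.

Call:
jog_arm(targets=[{"dx": 0,"dy": 0,"dz": 0,"rx": 0,"ry": 0,"rz": 0,"gripper": 0.4},{"dx": 0,"dy": 0,"dz": 0,"rx": 0,"ry": 0,"rz": 0,"gripper": 0.4},{"dx": 0,"dy": 0,"dz": 0,"rx": 0,"ry": 0,"rz": 0,"gripper": 0.4},{"dx": 0,"dy": 0,"dz": 0,"rx": 0,"ry": 0,"rz": 0,"gripper": 0.4},{"dx": 0,"dy": 0,"dz": 0,"rx": 0,"ry": 0,"rz": 0,"gripper": 0.4},{"dx": 0,"dy": 0,"dz": 0,"rx": 0,"ry": 0,"rz": 0,"gripper": 0.4},{"dx": 0,"dy": 0,"dz": 0,"rx": 0,"ry": 0,"rz": 0,"gripper": 0.4},{"dx": 0,"dy": 0,"dz": 0,"rx": 0,"ry": 0,"rz": 0,"gripper": 0.4}])

```text
t: 9.22
eef_pos: [0.4379, 0.0718, 0.024]
ee_rot: [3.142, 0.0, -3.063]
force: [-0.0, -0.1, -0.3]
width: 0.0481
gripper_force: 0.0
```

Call:
jog_arm(targets=[{"dx": 0,"dy": -1,"dz": 4,"rx": 0,"ry": 0,"rz": 0,"gripper": 0.4},{"dx": 0,"dy": 0,"dz": 10,"rx": 0,"ry": 0,"rz": 0,"gripper": 0.4},{"dx": 0,"dy": 0,"dz": 17,"rx": 0,"ry": 0,"rz": 0,"gripper": 0.4},{"dx": 0,"dy": 0,"dz": 23,"rx": 0,"ry": 0,"rz": 0,"gripper": 0.4},{"dx": 0,"dy": 0,"dz": 27,"rx": 0,"ry": 0,"rz": 0,"gripper": 0.4},{"dx": 0,"dy": 0,"dz": 30,"rx": 0,"ry": 0,"rz": 0,"gripper": 0.4},{"dx": 0,"dy": 0,"dz": 32,"rx": 0,"ry": 0,"rz": 0,"gripper": 0.4},{"dx": 0,"dy": 0,"dz": 33,"rx": 0,"ry": 0,"rz": 0,"gripper": 0.4}])

```text
t: 9.88
eef_pos: [0.4377, 0.0717, -0.0095]
ee_rot: [-3.141, -0.001, -3.063]
force: [0.1, 0.8, 0.6]
width: 0.0526
gripper_force: 0.0
```

Call:
jog_arm(targets=[{"dx": 0,"dy": 0,"dz": 0,"rx": 0,"ry": 0,"rz": 0,"gripper": 0.6},{"dx": 0,"dy": 0,"dz": 0,"rx": 0,"ry": 0,"rz": 0,"gripper": 0.8},{"dx": 0,"dy": 0,"dz": 0,"rx": 0,"ry": 0,"rz": 0,"gripper": 1},{"dx": 0,"dy": 0,"dz": 0,"rx": 0,"ry": 0,"rz": 0,"gripper": 1},{"dx": 0,"dy": 0,"dz": 0,"rx": 0,"ry": 0,"rz": 0,"gripper": 1},{"dx": 0,"dy": 0,"dz": 0,"rx": 0,"ry": 0,"rz": 0,"gripper": 1},{"dx": 0,"dy": 0,"dz": 0,"rx": 0,"ry": 0,"rz": 0,"gripper": 1},{"dx": 0,"dy": 0,"dz": 0,"rx": 0,"ry": 0,"rz": 0,"gripper": 1}])

```text
t: 10.55
eef_pos: [0.438, 0.0719, -0.0089]
ee_rot: [3.141, 0.0, -3.063]
force: [0.2, -0.3, 1.4]
width: 0.0149
gripper_force: 15.0
```

Call:
jog_arm(targets=[{"dx": 0,"dy": 0,"dz": -12,"rx": 0,"ry": 0,"rz": 0,"gripper": 1},{"dx": 0,"dy": 0,"dz": -35,"rx": 0,"ry": 0,"rz": 0,"gripper": 1},{"dx": 0,"dy": -4,"dz": -58,"rx": 0,"ry": 0,"rz": 0,"gripper": 1},{"dx": 1,"dy": -18,"dz": -74,"rx": 0,"ry": 0,"rz": -0.01,"gripper": 1},{"dx": 2,"dy": -42,"dz": -80,"rx": 0,"ry": 0,"rz": -0.02,"gripper": 1},{"dx": 3,"dy": -72,"dz": -80,"rx": 0,"ry": 0,"rz": -0.03,"gripper": 1},{"dx": 4,"dy": -104,"dz": -80,"rx": 0,"ry": 0,"rz": -0.04,"gripper": 1},{"dx": 5,"dy": -136,"dz": -80,"rx": 0,"ry": 0,"rz": -0.05,"gripper": 1}])

```text
t: 11.22
eef_pos: [0.4435, -0.0652, 0.0714]
ee_rot: [3.141, 0.001, -3.011]
force: [0.1, -0.1, -0.9]
width: 0.0149
gripper_force: 15.0
```

Call:
jog_arm(targets=[{"dx": 1,"dy": -30,"dz": 0,"rx": 0,"ry": 0,"rz": -0.006,"gripper": 1},{"dx": 2,"dy": -58,"dz": 0,"rx": 0,"ry": 0,"rz": -0.012,"gripper": 1},{"dx": 2,"dy": -80,"dz": 0,"rx": 0,"ry": 0,"rz": -0.016,"gripper": 1},{"dx": -2,"dy": -92,"dz": 0,"rx": 0,"ry": 0,"rz": -0.016,"gripper": 1},{"dx": -2,"dy": -97,"dz": 0,"rx": 0,"ry": 0,"rz": -0.016,"gripper": 1},{"dx": -2,"dy": -97,"dz": 0,"rx": 0,"ry": 0,"rz": -0.016,"gripper": 1},{"dx": -2,"dy": -97,"dz": 0,"rx": 0,"ry": 0,"rz": -0.016,"gripper": 1},{"dx": -2,"dy": -97,"dz": 0,"rx": 0,"ry": 0,"rz": -0.016,"gripper": 1}])

```text
t: 11.88
eef_pos: [0.4577, -0.1595, 0.0709]
ee_rot: [3.141, -0.0, -2.996]
force: [-0.1, -0.5, -1.6]
width: 0.015
gripper_force: 15.0
```

Run:
```python
from h import *
go((.4485,-.161,.009,-171.7)); d=snap('wrist','w5'); t=snap('top','top3')
a=cv2.imread('pics/w5.png')[60:330,180:460]; b=cv2.imread('pics/top3.png')[170:255,330:430]
cv2.imwrite('pics/m5.png',np.hstack([cv2.resize(a,(420,405)),cv2.resize(b,(375,405))]))
```

```text
now [ 0.4577 -0.1595  0.0709] [ 1.7999e+02 -2.0000e-02 -1.7168e+02] w 0.015 t 11.88
d mm [ 9.3 -0.2 61.9] rot [ 0. -0.  0.]
```

View pics/m5.png

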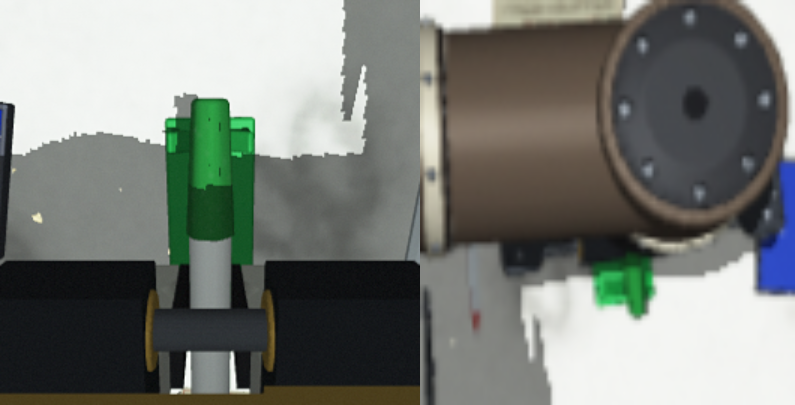

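The marker sits centred over the V (crop x≈210, with the V arms at 177 and 243) and parallel to the groove. I'll move back 9 mm, lower and release.

Call:
jog_arm(targets=[{"dx": 5,"dy": 0,"dz": 8,"rx": 0,"ry": 0,"rz": 0,"gripper": 1},{"dx": 9,"dy": 0,"dz": 22,"rx": 0,"ry": 0,"rz": 0,"gripper": 1},{"dx": 9,"dy": 0,"dz": 36,"rx": 0,"ry": 0,"rz": 0,"gripper": 1},{"dx": 9,"dy": 0,"dz": 47,"rx": 0,"ry": 0,"rz": 0,"gripper": 1},{"dx": 9,"dy": 0,"dz": 55,"rx": 0,"ry": 0,"rz": 0,"gripper": 1},{"dx": 9,"dy": 0,"dz": 60,"rx": 0,"ry": 0,"rz": 0,"gripper": 1},{"dx": 9,"dy": 0,"dz": 62,"rx": 0,"ry": 0,"rz": 0,"gripper": 1},{"dx": 9,"dy": 0,"dz": 62,"rx": 0,"ry": 0,"rz": 0,"gripper": 1}])

```text
t: 12.65
eef_pos: [0.4485, -0.161, 0.0088]
ee_rot: [3.141, -0.001, -2.996]
force: [-1.6, 2.7, 2.8]
width: 0.0148
gripper_force: 15.0
```

Call:
jog_arm(targets=[{"dx": 0,"dy": 0,"dz": 0,"rx": 0,"ry": 0,"rz": 0,"gripper": 1},{"dx": 0,"dy": 0,"dz": 0,"rx": 0,"ry": 0,"rz": 0,"gripper": 0.8},{"dx": 0,"dy": 0,"dz": 0,"rx": 0,"ry": 0,"rz": 0,"gripper": 0.7},{"dx": 0,"dy": 0,"dz": 0,"rx": 0,"ry": 0,"rz": 0,"gripper": 0.6},{"dx": 0,"dy": 0,"dz": 0,"rx": 0,"ry": 0,"rz": 0,"gripper": 0.4},{"dx": 0,"dy": 0,"dz": 0,"rx": 0,"ry": 0,"rz": 0,"gripper": 0.4},{"dx": 0,"dy": 0,"dz": 0,"rx": 0,"ry": 0,"rz": 0,"gripper": 0.4},{"dx": 0,"dy": 0,"dz": 0,"rx": 0,"ry": 0,"rz": 0,"gripper": 0.4}])

```text
t: 13.32
eef_pos: [0.4492, -0.1614, 0.009]
ee_rot: [-3.142, 0.0, -2.997]
force: [0.0, 0.2, -0.2]
width: 0.0501
gripper_force: 0.0
```

Call:
jog_arm(targets=[{"dx": 0,"dy": 0,"dz": -8,"rx": 0,"ry": 0,"rz": 0,"gripper": 0.4},{"dx": 0,"dy": 0,"dz": -25,"rx": 0,"ry": 0,"rz": 0,"gripper": 0.4},{"dx": 0,"dy": 0,"dz": -50,"rx": 0,"ry": 0,"rz": 0,"gripper": 0.4},{"dx": 0,"dy": 0,"dz": -75,"rx": 0,"ry": 0,"rz": 0,"gripper": 0.4},{"dx": 0,"dy": 0,"dz": -90,"rx": 0,"ry": 0,"rz": 0,"gripper": 0.4},{"dx": 0,"dy": 0,"dz": -95,"rx": 0,"ry": 0,"rz": 0,"gripper": 0.4},{"dx": 0,"dy": 0,"dz": -95,"rx": 0,"ry": 0,"rz": 0,"gripper": 0.4},{"dx": 0,"dy": 0,"dz": -95,"rx": 0,"ry": 0,"rz": 0,"gripper": 0.4}])

```text
t: 13.98
eef_pos: [0.4488, -0.1613, 0.1039]
ee_rot: [3.141, 0.0, -2.997]
force: [-0.4, -0.3, 0.1]
width: 0.0524
gripper_force: 0.0
```

Run:
```python
from h import *
go((.45,-.050,.09,-175.2),(.45,-.050,-.0115,-175.2))
```

```text
now [ 0.4488 -0.1613  0.1039] [ 1.7998e+02  2.0000e-02 -1.7172e+02] w 0.0524 t 13.98
d mm [-17.2 110.   13.9] rot [0.    0.    0.061]
d mm [  0.   -0.  101.5] rot [0. 0. 0.]
```

Call:
jog_arm(targets=[{"dx": -2,"dy": 15,"dz": 2,"rx": 0,"ry": 0,"rz": 0.01,"gripper": 0.4},{"dx": -6,"dy": 40,"dz": 5,"rx": 0,"ry": 0,"rz": 0.02,"gripper": 0.4},{"dx": -11,"dy": 70,"dz": 8,"rx": 0,"ry": 0,"rz": 0.04,"gripper": 0.4},{"dx": -15,"dy": 93,"dz": 12,"rx": 0,"ry": 0,"rz": 0.055,"gripper": 0.4},{"dx": -17,"dy": 106,"dz": 14,"rx": 0,"ry": 0,"rz": 0.06,"gripper": 0.4},{"dx": -17,"dy": 110,"dz": 14,"rx": 0,"ry": 0,"rz": 0.06,"gripper": 0.4},{"dx": -17,"dy": 110,"dz": 14,"rx": 0,"ry": 0,"rz": 0.06,"gripper": 0.4},{"dx": -17,"dy": 110,"dz": 14,"rx": 0,"ry": 0,"rz": 0.06,"gripper": 0.4}])

```text
t: 14.65
eef_pos: [0.4496, -0.0503, 0.0894]
ee_rot: [-3.141, -0.001, -3.056]
force: [0.3, 0.2, -0.1]
width: 0.0524
gripper_force: 0.0
```

Run:
```python
from h import *
go((.45,-.050,-.0115,-175.2)); d=snap('wrist','w6'); t=snap('top','top4')
a=cv2.imread('pics/w6.png'); b=cv2.imread('pics/top4.png')[180:255,355:410]; a[235:,:]=0; a[:300,:220]=cv2.resize(b,(220,300)); cv2.imwrite('pics/m6.png',a[:300])
```

```text
now [ 0.4496 -0.0503  0.0894] [-1.7998e+02 -8.0000e-02 -1.7509e+02] w 0.0524 t 14.65
d mm [ -0.6   0.3 100.9] rot [-0.    -0.001  0.002]
```

View pics/m6.png

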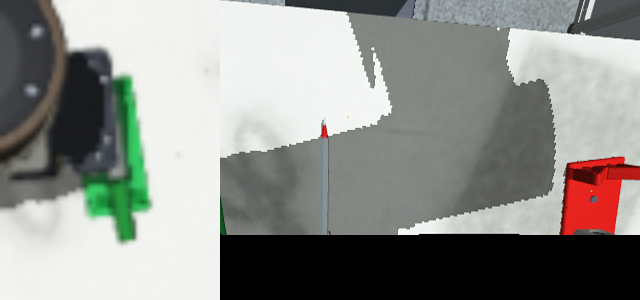

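The marker lies in the green rest with its end showing at inset (125,225). The pen's near tip is at (323,122), and the pen runs along x≈325, close to the jaw centre.

Run:
```python
from h import *
d=load('w6')
a=px(d,323.5,122,.0045);b=px(d,326,230,.0045);print(a.round(4),b.round(4),np.degrees(np.arctan2(*(b-a)[1::-1])))
im=d['frame'].astype(int)
# pen columns by depth: points 4..12mm above table near centre
for v in(140,160,180,200,220):
    z=np.array([px(d,u,v)[2] for u in range(300,350)]); i=np.where(z>.005)[0]+300; print(v,i.min() if len(i) else None,i.max() if len(i) else None, px(d,i.mean(),v,.0045).round(4) if len(i) else '')
m=(im[...,0]>120)&(im[...,1]<70)&(im[...,2]<70); ys,xs=np.where(m[:,300:350]); print([(y,x+300) for y,x in zip(ys,xs)][::4])
```

```text
[ 0.3815 -0.0524  0.0045] [ 0.4731 -0.042   0.0045] 6.503408471144448
140 320 327 [ 0.3956 -0.0511  0.0045]
160 320 328 [ 0.4118 -0.0493  0.0045]
180 319 328 [ 0.4286 -0.0482  0.0045]
200 319 327 [ 0.4461 -0.047   0.0045]
220 319 327 [ 0.4641 -0.0454  0.0045]
[(np.int64(125), np.int64(323)), (np.int64(126), np.int64(324)), (np.int64(127), np.int64(324)), (np.int64(128), np.int64(324)), (np.int64(129), np.int64(324)), (np.int64(130), np.int64(324)), (np.int64(131), np.int64(323)), (np.int64(132), np.int64(322)), (np.int64(132), np.int64(326)), (np.int64(133), np.int64(325)), (np.int64(134), np.int64(324)), (np.int64(135), np.int64(322)), (np.int64(135), np.int64(326)), (np.int64(136), np.int64(324)), (np.int64(250), np.int64(330)), (np.int64(263), np.int64(330))]
```

Call:
jog_arm(targets=[{"dx": -1,"dy": 1,"dz": 15,"rx": 0,"ry": 0,"rz": 0,"gripper": 0.4},{"dx": -2.5,"dy": 2,"dz": 40,"rx": 0,"ry": 0,"rz": 0,"gripper": 0.4},{"dx": -2.5,"dy": 2,"dz": 65,"rx": 0,"ry": 0,"rz": 0,"gripper": 0.4},{"dx": -2.5,"dy": 2,"dz": 83,"rx": 0,"ry": 0,"rz": 0,"gripper": 0.4},{"dx": -2.5,"dy": 2,"dz": 93,"rx": 0,"ry": 0,"rz": 0,"gripper": 0.4},{"dx": -2.5,"dy": 2,"dz": 98,"rx": 0,"ry": 0,"rz": 0,"gripper": 0.4},{"dx": -2.5,"dy": 2,"dz": 100,"rx": 0,"ry": 0,"rz": 0,"gripper": 0.4},{"dx": -2.5,"dy": 2,"dz": 101,"rx": 0,"ry": 0,"rz": 0,"gripper": 0.4}])

```text
t: 15.42
eef_pos: [0.4526, -0.0483, -0.011]
ee_rot: [-3.141, -0.0, -3.057]
force: [-0.4, -0.7, 0.6]
width: 0.0527
gripper_force: 0.0
```

Call:
jog_arm(targets=[{"dx": 0,"dy": 0,"dz": 0,"rx": 0,"ry": 0,"rz": 0,"gripper": 0.6},{"dx": 0,"dy": 0,"dz": 0,"rx": 0,"ry": 0,"rz": 0,"gripper": 0.75},{"dx": 0,"dy": 0,"dz": 0,"rx": 0,"ry": 0,"rz": 0,"gripper": 1},{"dx": 0,"dy": 0,"dz": 0,"rx": 0,"ry": 0,"rz": 0,"gripper": 1},{"dx": 0,"dy": 0,"dz": 0,"rx": 0,"ry": 0,"rz": 0,"gripper": 1},{"dx": 0,"dy": 0,"dz": 0,"rx": 0,"ry": 0,"rz": 0,"gripper": 1},{"dx": 0,"dy": 0,"dz": 0,"rx": 0,"ry": 0,"rz": 0,"gripper": 1},{"dx": 0,"dy": 0,"dz": 0,"rx": 0,"ry": 0,"rz": 0,"gripper": 1}])

```text
t: 16.08
eef_pos: [0.4525, -0.0478, -0.0109]
ee_rot: [3.142, 0.0, -3.057]
force: [-0.8, 1.1, 1.4]
width: 0.0088
gripper_force: 15.0
```

Run:
```python
from h import *
go((.452,-.048,.075,-175.2),(.438,.182,.075,-168.5),(.438,.182,.0055,-168.5))
```

```text
now [ 0.4525 -0.0478 -0.0109] [ 1.8000e+02  1.0000e-02 -1.7513e+02] w 0.0088 t 16.08
d mm [  0.5  -0.2 -85.9] rot [0.    0.    0.001]
d mm [ -5.3 230.4   0. ] rot [ 0.     0.    -0.117]
d mm [ 0.  -0.  69.5] rot [0. 0. 0.]
```

Call:
jog_arm(targets=[{"dx": 0,"dy": 0,"dz": -12,"rx": 0,"ry": 0,"rz": 0,"gripper": 1},{"dx": 0,"dy": 0,"dz": -35,"rx": 0,"ry": 0,"rz": 0,"gripper": 1},{"dx": 0,"dy": 4,"dz": -60,"rx": 0,"ry": 0,"rz": 0,"gripper": 1},{"dx": 0,"dy": 18,"dz": -78,"rx": 0,"ry": 0,"rz": -0.02,"gripper": 1},{"dx": -1,"dy": 42,"dz": -86,"rx": 0,"ry": 0,"rz": -0.04,"gripper": 1},{"dx": -2,"dy": 72,"dz": -86,"rx": 0,"ry": 0,"rz": -0.06,"gripper": 1},{"dx": -3,"dy": 104,"dz": -86,"rx": 0,"ry": 0,"rz": -0.08,"gripper": 1},{"dx": -4,"dy": 136,"dz": -86,"rx": 0,"ry": 0,"rz": -0.1,"gripper": 1}])

```text
t: 16.75
eef_pos: [0.4446, 0.0892, 0.0754]
ee_rot: [3.141, 0.001, -2.957]
force: [0.4, 0.3, -0.5]
width: 0.0094
gripper_force: 15.0
```

Run:
```python
from h import *
go((.438,.182,.075,-168.5))
```

```text
now [0.4446 0.0892 0.0754] [ 1.7997e+02  5.0000e-02 -1.6940e+02] w 0.0094 t 16.75
d mm [-10.6  92.4   0.4] rot [ 0.     0.001 -0.016]
```

Call:
jog_arm(targets=[{"dx": -3,"dy": 30,"dz": 0,"rx": 0,"ry": 0,"rz": -0.005,"gripper": 1},{"dx": -6,"dy": 55,"dz": 0,"rx": 0,"ry": 0,"rz": -0.01,"gripper": 1},{"dx": -9,"dy": 75,"dz": 0,"rx": 0,"ry": 0,"rz": -0.016,"gripper": 1},{"dx": -10,"dy": 87,"dz": 0,"rx": 0,"ry": 0,"rz": -0.016,"gripper": 1},{"dx": -10.5,"dy": 92,"dz": 0,"rx": 0,"ry": 0,"rz": -0.016,"gripper": 1},{"dx": -10.5,"dy": 92,"dz": 0,"rx": 0,"ry": 0,"rz": -0.016,"gripper": 1},{"dx": -10.5,"dy": 92,"dz": 0,"rx": 0,"ry": 0,"rz": -0.016,"gripper": 1},{"dx": -10.5,"dy": 92,"dz": 0,"rx": 0,"ry": 0,"rz": -0.016,"gripper": 1}])

```text
t: 17.42
eef_pos: [0.4381, 0.1793, 0.0748]
ee_rot: [-3.141, -0.001, -2.942]
force: [0.3, 0.1, 0.5]
width: 0.0089
gripper_force: 15.0
```

Run:
```python
from h import *
go((.438,.182,.0055,-168.5)); d=snap('wrist','w7'); crop('w7',200,60,440,330,'m7',2.2)
```

```text
now [0.4381 0.1793 0.0748] [-1.7999e+02 -3.0000e-02 -1.6855e+02] w 0.0089 t 17.42
d mm [-0.5  2.7 69.3] rot [-0.    -0.001 -0.001]
```

View pics/m7.png

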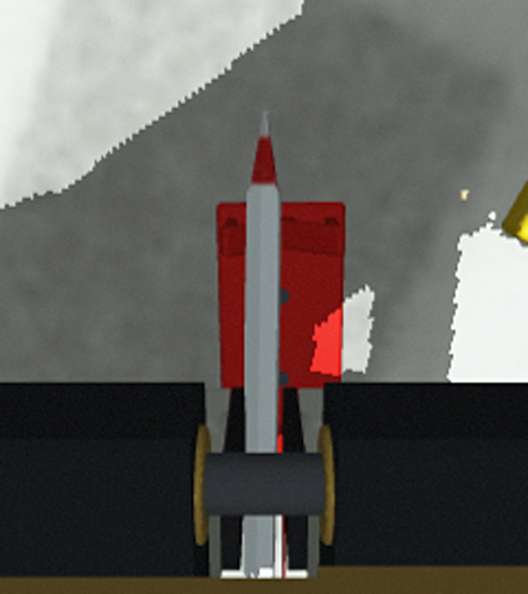

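The pen is at crop x≈262, but the rest is centred near x≈282 (edges 217 and 345, screws at 284). I'll measure this from the wrist image.

Run:
```python
from h import *
d=load('w7'); f=lambda u,v,z:px(d,u/2.2+200,v/2.2+60,z).round(4)
print('screws',f(284,296,.005),f(284,379,.005))
print('tips',f(218,204,.029),f(345,203,.029), 'plate edge',f(222,385,.005),f(343,385,.005))
for u,v in((222,300),(330,270),(284,270),(235,225),(330,225),(262,300)): print(px(d,u/2.2+200,v/2.2+60).round(4))
s=load('top4')
def scr(f0,l):
    return
```

```text
screws [0.425 0.185 0.005] [0.4567 0.1917 0.005 ]
tips [0.3941 0.1563 0.029 ] [0.3858 0.1956 0.029 ] plate edge [0.4637 0.1691 0.005 ] [0.4546 0.2141 0.005 ]
[0.4313 0.163  0.004 ]
[0.4123 0.1993 0.0044]
[0.4157 0.183  0.0042]
[0.4008 0.1627 0.0207]
[0.3942 0.1933 0.0234]
[0.4058 0.1729 0.0938]
```

Call:
jog_arm(targets=[{"dx": -1,"dy": 3,"dz": 8,"rx": 0,"ry": 0,"rz": -0.005,"gripper": 1},{"dx": -2,"dy": 6.5,"dz": 24,"rx": 0,"ry": 0,"rz": -0.008,"gripper": 1},{"dx": -2,"dy": 6.5,"dz": 40,"rx": 0,"ry": 0,"rz": -0.008,"gripper": 1},{"dx": -2,"dy": 6.5,"dz": 53,"rx": 0,"ry": 0,"rz": -0.008,"gripper": 1},{"dx": -2,"dy": 6.5,"dz": 62,"rx": 0,"ry": 0,"rz": -0.008,"gripper": 1},{"dx": -2,"dy": 6.5,"dz": 67,"rx": 0,"ry": 0,"rz": -0.008,"gripper": 1},{"dx": -2,"dy": 6.5,"dz": 69,"rx": 0,"ry": 0,"rz": -0.008,"gripper": 1},{"dx": -2,"dy": 6.5,"dz": 69,"rx": 0,"ry": 0,"rz": -0.008,"gripper": 1}])

```text
t: 18.13
eef_pos: [0.4386, 0.1862, 0.0058]
ee_rot: [-3.14, -0.001, -2.933]
force: [-0.3, -2.8, 1.4]
width: 0.009
gripper_force: 15.0
```

Call:
jog_arm(targets=[{"dx": 0,"dy": 0,"dz": 0,"rx": 0,"ry": 0,"rz": 0,"gripper": 1},{"dx": 0,"dy": 0,"dz": 0,"rx": 0,"ry": 0,"rz": 0,"gripper": 0.88},{"dx": 0,"dy": 0,"dz": 0,"rx": 0,"ry": 0,"rz": 0,"gripper": 0.8},{"dx": 0,"dy": 0,"dz": 0,"rx": 0,"ry": 0,"rz": 0,"gripper": 0.7},{"dx": 0,"dy": 0,"dz": 0,"rx": 0,"ry": 0,"rz": 0,"gripper": 0.5},{"dx": 0,"dy": 0,"dz": 0,"rx": 0,"ry": 0,"rz": 0,"gripper": 0.4},{"dx": 0,"dy": 0,"dz": 0,"rx": 0,"ry": 0,"rz": 0,"gripper": 0.4},{"dx": 0,"dy": 0,"dz": 0,"rx": 0,"ry": 0,"rz": 0,"gripper": 0.4}])

```text
t: 18.8
eef_pos: [0.439, 0.1872, 0.006]
ee_rot: [3.141, 0.0, -2.933]
force: [0.6, -0.0, 0.3]
width: 0.0451
gripper_force: 0.0
```

Call:
jog_arm(targets=[{"dx": 0,"dy": 0,"dz": -8,"rx": 0,"ry": 0,"rz": 0,"gripper": 0.4},{"dx": 0,"dy": 0,"dz": -25,"rx": 0,"ry": 0,"rz": 0,"gripper": 0.4},{"dx": 0,"dy": 0,"dz": -50,"rx": 0,"ry": 0,"rz": 0,"gripper": 0.4},{"dx": 0,"dy": 0,"dz": -80,"rx": 0,"ry": 0,"rz": 0,"gripper": 0.4},{"dx": 0,"dy": 0,"dz": -105,"rx": 0,"ry": 0,"rz": 0,"gripper": 0.4},{"dx": 0,"dy": 0,"dz": -120,"rx": 0,"ry": 0,"rz": 0,"gripper": 0.4},{"dx": 0,"dy": 0,"dz": -125,"rx": 0,"ry": 0,"rz": 0,"gripper": 0.4},{"dx": 0,"dy": 0,"dz": -125,"rx": 0,"ry": 0,"rz": 0,"gripper": 0.4}])

```text
t: 19.47
eef_pos: [0.4395, 0.1877, 0.1327]
ee_rot: [3.14, 0.003, -2.933]
force: [0.2, -1.0, 0.2]
width: 0.0525
gripper_force: 0.0
```

Run:
```python
from h import *
go((.466,.315,.13,-197),(.466,.315,.13,-107))
```

```text
now [0.4395 0.1877 0.1327] [ 1.7989e+02  1.7000e-01 -1.6803e+02] w 0.0525 t 19.47
d mm [-52.3 119.    3.1] rot [0.003 0.002 0.506]
d mm [0. 0. 0.] rot [ 0.     0.    -1.571]
```

Run:
```python
from h import *
go((.4665,.314,.13,-168),(.4665,.314,.027,-168))
```

```text
now [0.4395 0.1877 0.1327] [ 1.7989e+02  1.7000e-01 -1.6803e+02] w 0.0525 t 19.47
d mm [-52.5 117.9   3.1] rot [ 0.002  0.003 -0.001]
d mm [  0.  -0. 103.] rot [0. 0. 0.]
```

Call:
jog_arm(targets=[{"dx": -6,"dy": 14,"dz": 0,"rx": 0,"ry": 0,"rz": 0,"gripper": 0.2},{"dx": -18,"dy": 40,"dz": 0,"rx": 0,"ry": 0,"rz": 0,"gripper": 0.2},{"dx": -32,"dy": 72,"dz": 0,"rx": 0,"ry": 0,"rz": 0,"gripper": 0.2},{"dx": -43,"dy": 97,"dz": 0,"rx": 0,"ry": 0,"rz": 0,"gripper": 0.2},{"dx": -50,"dy": 112,"dz": 0,"rx": 0,"ry": 0,"rz": 0,"gripper": 0.2},{"dx": -52,"dy": 118,"dz": 0,"rx": 0,"ry": 0,"rz": 0,"gripper": 0.2},{"dx": -52,"dy": 118,"dz": 0,"rx": 0,"ry": 0,"rz": 0,"gripper": 0.2},{"dx": -52,"dy": 118,"dz": 0,"rx": 0,"ry": 0,"rz": 0,"gripper": 0.2}])

```text
t: 20.13
eef_pos: [0.4646, 0.3127, 0.1296]
ee_rot: [-3.14, -0.002, -2.933]
force: [-0.2, -1.0, -0.2]
width: 0.0695
gripper_force: 0.0
```

Run:
```python
from h import *
go((.4665,.314,.027,-168)); d=snap('wrist','w8'); t=snap('top','top5')
a=cv2.imread('pics/w8.png'); a[:, :230]=0; a[:300,:220]=cv2.resize(cv2.imread('pics/top5.png')[180:255,240:295],(220,300)); cv2.imwrite('pics/m8.png',a[:330])
```

```text
now [0.4646 0.3127 0.1296] [-1.7991e+02 -1.3000e-01 -1.6802e+02] w 0.0695 t 20.13
d mm [ -2.4   1.  102.6] rot [-0.002 -0.002 -0.   ]
```

View pics/m8.png

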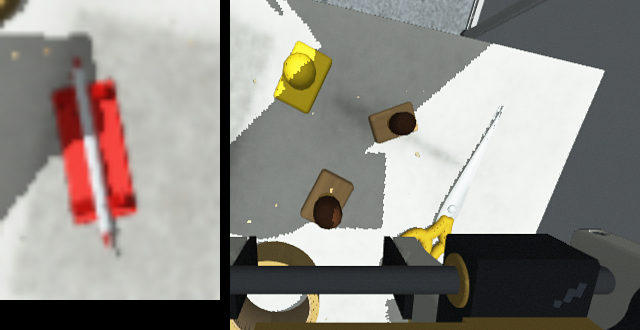

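The inset shows the pen lying along the red rest in both cradles. In the wrist view the wanted stamp's grip is at (327,212) and its block runs from (325,169) to (301,216). I've reached the picture limit, so from here I'll check with numbers only.

```bash
python3 - <<'E'
from h import *
d=load('w8')
def cloud(d,u0,u1,v0,v1,zl,zh):
    u,v=np.meshgrid(np.arange(u0,u1),np.arange(v0,v1)); V=np.linalg.inv(d['view']); s=d['z_map'][v0:v1,u0:u1]
    r=np.stack([(u-d['cx'])/d['fx']*s,(v-d['cy'])/d['fy']*s,s],-1)@V[:3,:3].T+V[:3,3]
    r=r[s>0]; return r[(r[:,2]>zl)&(r[:,2]<zh)]
for zl,zh in((.05,.08),(.068,.08),(.019,.025)):
    q=cloud(d,295,362,160,234,zl,zh); c,sz,a=cv2.minAreaRect((q[:,:2]*1000).astype(np.float32)); print(zl,len(q),np.round(c,1),np.round(sz,1),round(a,1),q[:,2].max().round(4))
E
cat >> h.py <<'E'
def cloud(d,u0,u1,v0,v1,zl,zh):
    u,v=np.meshgrid(np.arange(u0,u1),np.arange(v0,v1)); V=np.linalg.inv(d['view']); s=d['z_map'][v0:v1,u0:u1]
    r=np.stack([(u-d['cx'])/d['fx']*s,(v-d['cy'])/d['fy']*s,s],-1)@V[:3,:3].T+V[:3,3]
    r=r[s>0]; return r[(r[:,2]>zl)&(r[:,2]<zh)]
E
python3 - <<'E'
from h import *
d=load('top5')
for n,b in(('green',(365,402,190,245)),('red',(245,285,190,245))):
    q=cloud(d,*b,.024,.05); print(n,len(q))
E
```

```text
0.05 749 [467. 320.] [22.2 22.7] 29.4 0.0732
0.068 485 [467.4 320.1] [20.2 19.8] 11.8 0.0732
0.019 1057 [467.6 320. ] [33.8 49.9] 74.2 0.0249
green 269
red 93
```

Wrist depth gives the block as 34 x 50 mm, centred at (0.467, 0.320), with its long axis at about -16°. That confirms the larger stamp. I'll correct by about 6 mm, go down and grip the cylinder.

Call:
jog_arm(targets=[{"dx": -2,"dy": 3,"dz": 10,"rx": 0,"ry": 0,"rz": 0,"gripper": 0.2},{"dx": -3.5,"dy": 6,"dz": 30,"rx": 0,"ry": 0,"rz": 0,"gripper": 0.2},{"dx": -3.5,"dy": 6,"dz": 55,"rx": 0,"ry": 0,"rz": 0,"gripper": 0.2},{"dx": -3.5,"dy": 6,"dz": 77,"rx": 0,"ry": 0,"rz": 0,"gripper": 0.2},{"dx": -3.5,"dy": 6,"dz": 92,"rx": 0,"ry": 0,"rz": 0,"gripper": 0.2},{"dx": -3.5,"dy": 6,"dz": 100,"rx": 0,"ry": 0,"rz": 0,"gripper": 0.2},{"dx": -3.5,"dy": 6,"dz": 103,"rx": 0,"ry": 0,"rz": 0,"gripper": 0.2},{"dx": -3.5,"dy": 6,"dz": 103,"rx": 0,"ry": 0,"rz": 0,"gripper": 0.2}], force=20)

```text
t: 20.9
eef_pos: [0.4675, 0.3194, 0.0275]
ee_rot: [-3.141, -0.001, -2.933]
force: [0.7, -0.2, 0.8]
width: 0.0703
gripper_force: 0.0
```

Call:
jog_arm(targets=[{"dx": 0,"dy": 0,"dz": 0,"rx": 0,"ry": 0,"rz": 0,"gripper": 0.4},{"dx": 0,"dy": 0,"dz": 0,"rx": 0,"ry": 0,"rz": 0,"gripper": 0.55},{"dx": 0,"dy": 0,"dz": 0,"rx": 0,"ry": 0,"rz": 0,"gripper": 0.65},{"dx": 0,"dy": 0,"dz": 0,"rx": 0,"ry": 0,"rz": 0,"gripper": 0.75},{"dx": 0,"dy": 0,"dz": 0,"rx": 0,"ry": 0,"rz": 0,"gripper": 1},{"dx": 0,"dy": 0,"dz": 0,"rx": 0,"ry": 0,"rz": 0,"gripper": 1},{"dx": 0,"dy": 0,"dz": 0,"rx": 0,"ry": 0,"rz": 0,"gripper": 1},{"dx": 0,"dy": 0,"dz": 0,"rx": 0,"ry": 0,"rz": 0,"gripper": 1}])

```text
t: 21.57
eef_pos: [0.4675, 0.3199, 0.028]
ee_rot: [3.142, 0.0, -2.933]
force: [-0.5, 0.2, -0.0]
width: 0.023
gripper_force: 20.1
```

Run:
```python
from h import *
go((.468,.319,.13,-168),(.448,-.302,.13,-154.5))
d=load('w1')
im=d['frame'].astype(int); m=(im[...,2]>90)&(im[...,0]<70)&(im[...,1]<90); m[:,:380]=0;m[:130]=0;m[236:]=0
y,x=np.where(m); q=np.array([px(d,a,b,.006)[:2] for a,b in zip(x,y)]); print(len(q),cv2.minAreaRect((q*1000).astype(np.float32)))
```

```text
now [0.4675 0.3199 0.028 ] [ 180.      0.   -168.04] w 0.023 t 21.57
d mm [  -0.3   -1.  -102. ] rot [ 0.     0.    -0.001]
d mm [ 148.7 -603.3   -0. ] rot [ 0.     0.    -0.236]
346 ((440.63800048828125, -318.87567138671875), (17.30525779724121, 59.3762321472168), 87.3164291381836)
```

Call:
jog_arm(targets=[{"dx": 0,"dy": 0,"dz": -12,"rx": 0,"ry": 0,"rz": 0,"gripper": 1},{"dx": 0,"dy": 0,"dz": -35,"rx": 0,"ry": 0,"rz": 0,"gripper": 1},{"dx": 0,"dy": 0,"dz": -60,"rx": 0,"ry": 0,"rz": 0,"gripper": 1},{"dx": 2,"dy": -8,"dz": -82,"rx": 0,"ry": 0,"rz": 0,"gripper": 1},{"dx": 6,"dy": -25,"dz": -96,"rx": 0,"ry": 0,"rz": 0,"gripper": 1},{"dx": 12,"dy": -50,"dz": -102,"rx": 0,"ry": 0,"rz": 0,"gripper": 1},{"dx": 20,"dy": -80,"dz": -102,"rx": 0,"ry": 0,"rz": 0,"gripper": 1},{"dx": 28,"dy": -112,"dz": -102,"rx": 0,"ry": 0,"rz": 0,"gripper": 1}])

```text
t: 22.23
eef_pos: [0.4632, 0.204, 0.1304]
ee_rot: [3.141, 0.001, -2.932]
force: [1.1, -0.5, -1.4]
width: 0.023
gripper_force: 20.0
```

Call:
jog_arm(targets=[{"dx": 8,"dy": -33,"dz": 0,"rx": 0,"ry": 0,"rz": -0.03,"gripper": 1},{"dx": 16,"dy": -66,"dz": 0,"rx": 0,"ry": 0,"rz": -0.06,"gripper": 1},{"dx": 24,"dy": -99,"dz": 0,"rx": 0,"ry": 0,"rz": -0.09,"gripper": 1},{"dx": 32,"dy": -132,"dz": 0,"rx": 0,"ry": 0,"rz": -0.12,"gripper": 1},{"dx": 40,"dy": -165,"dz": 0,"rx": 0,"ry": 0,"rz": -0.15,"gripper": 1},{"dx": 48,"dy": -198,"dz": 0,"rx": 0,"ry": 0,"rz": -0.18,"gripper": 1},{"dx": 56,"dy": -231,"dz": 0,"rx": 0,"ry": 0,"rz": -0.21,"gripper": 1},{"dx": 64,"dy": -264,"dz": 0,"rx": 0,"ry": 0,"rz": -0.236,"gripper": 1}])

```text
t: 22.9
eef_pos: [0.4549, -0.0685, 0.1301]
ee_rot: [3.141, 0.0, -2.695]
force: [0.9, 0.1, -1.1]
width: 0.0233
gripper_force: 20.0
```

Run:
```python
from h import *
go((.455,-.302,.13,-154.5))
```

```text
now [ 0.4549 -0.0685  0.1301] [ 1.7999e+02  2.0000e-02 -1.5441e+02] w 0.0233 t 22.9
d mm [ 100.7 -210.6    0. ] rot [0.    0.    0.002]
```

Call:
jog_arm(targets=[{"dx": 15,"dy": -32,"dz": 0,"rx": 0,"ry": 0,"rz": 0,"gripper": 1},{"dx": 30,"dy": -64,"dz": 0,"rx": 0,"ry": 0,"rz": 0,"gripper": 1},{"dx": 46,"dy": -97,"dz": 0,"rx": 0,"ry": 0,"rz": 0,"gripper": 1},{"dx": 62,"dy": -130,"dz": 0,"rx": 0,"ry": 0,"rz": 0,"gripper": 1},{"dx": 77,"dy": -161,"dz": 0,"rx": 0,"ry": 0,"rz": 0,"gripper": 1},{"dx": 90,"dy": -188,"dz": 0,"rx": 0,"ry": 0,"rz": 0,"gripper": 1},{"dx": 98,"dy": -205,"dz": 0,"rx": 0,"ry": 0,"rz": 0,"gripper": 1},{"dx": 100,"dy": -210,"dz": 0,"rx": 0,"ry": 0,"rz": 0,"gripper": 1}])

```text
t: 23.57
eef_pos: [0.455, -0.3021, 0.1294]
ee_rot: [3.141, -0.001, -2.699]
force: [0.4, -0.6, -0.5]
width: 0.0231
gripper_force: 20.0
```

Call:
jog_arm(targets=[{"dx": 0,"dy": 0,"dz": 0,"rx": 0,"ry": 0,"rz": 0,"gripper": 1},{"dx": 0,"dy": 0,"dz": 0,"rx": 0,"ry": 0,"rz": 0,"gripper": 1},{"dx": 0,"dy": 0,"dz": 0,"rx": 0,"ry": 0,"rz": 0,"gripper": 1},{"dx": 0,"dy": 0,"dz": 0,"rx": 0,"ry": 0,"rz": 0,"gripper": 1},{"dx": 0,"dy": 0,"dz": 0,"rx": 0,"ry": 0,"rz": 0,"gripper": 1},{"dx": 0,"dy": 0,"dz": 0,"rx": 0,"ry": 0,"rz": 0,"gripper": 1},{"dx": 0,"dy": 0,"dz": 0,"rx": 0,"ry": 0,"rz": 0,"gripper": 1},{"dx": 0,"dy": 0,"dz": 0,"rx": 0,"ry": 0,"rz": 0,"gripper": 1}])

```text
t: 24.23
eef_pos: [0.4557, -0.2993, 0.1301]
ee_rot: [-3.141, 0.0, -2.696]
force: [0.0, -0.6, -1.1]
width: 0.023
gripper_force: 20.0
```

Run:
```python
from h import *
go((.448,-.302,.036,-154.5)); d=snap('wrist','w9')
# world xy grid map of what is visible near the table: blue felt / dark tin pixels by depth & colour
im=d['frame'].astype(int)
u,v=np.meshgrid(np.arange(640),np.arange(400)); 
V=np.linalg.inv(d['view']); s=d['z_map']
P=np.stack([(u-d['cx'])/d['fx']*s,(v-d['cy'])/d['fy']*s,s],-1)@V[:3,:3].T+V[:3,3]
near=(s>0)&(abs(P[...,2]-.008)<.012)
blue=near&(im[...,2]>im[...,0]*2+15)&(im[...,2]>im[...,1]*1.8)
dark=near&(im.max(-1)<70)&(abs(P[...,0]-.45)<.08)&(abs(P[...,1]+.302)<.08)&(v<236)
for n,m in(('blue',blue),('tin',dark|blue)):
    q=P[m][:,:2]*1000; print(n,m.sum(),v[m].min() if m.any() else 0,v[m].max() if m.any() else 0,cv2.minAreaRect(q.astype(np.float32)), q.min(0),q.max(0))
blk=(s>0)&(P[...,2]>.09)&(P[...,2]<.15)&(abs(P[...,0]-.455)<.045)&(abs(P[...,1]+.30)<.05)&(v<236)
q=P[blk]*1000; print('block',blk.sum(),np.percentile(q,[2,50,98],axis=0).round(0).tolist())
```

```text
now [ 0.4557 -0.2993  0.1301] [-1.7999e+02  1.0000e-02 -1.5448e+02] w 0.023 t 24.23
d mm [ 8.1  0.9 94.1] rot [-0.  0.  0.]
blue 3198 139 217 ((450.39251708984375, -299.1526184082031), (58.23265838623047, 77.86546325683594), 87.89083862304688) [ 410.65168505 -329.46325774] [ 488.97519305 -268.86412168]
tin 3792 137 220 ((450.2705383300781, -299.4096984863281), (63.93602752685547, 83.52841186523438), 88.122802734375) [ 407.86418044 -332.31098038] [ 491.3506628  -266.12120836]
block 2372 [[431.0, -316.0, 110.0], [441.0, -303.0, 123.0], [459.0, -283.0, 132.0]]
```

The wrist measurement of the tin is good: 64 x 84 mm, centre (0.450, -0.299), long axis at -2°. The stamp is at about -2.2°, so I can set it down.

Call:
jog_arm(targets=[{"dx": 3,"dy": 1,"dz": 10,"rx": 0,"ry": 0,"rz": 0,"gripper": 1},{"dx": 5,"dy": 2.5,"dz": 30,"rx": 0,"ry": 0,"rz": 0,"gripper": 1},{"dx": 5,"dy": 2.5,"dz": 52,"rx": 0,"ry": 0,"rz": 0,"gripper": 1},{"dx": 5,"dy": 2.5,"dz": 71,"rx": 0,"ry": 0,"rz": 0,"gripper": 1},{"dx": 5,"dy": 2.5,"dz": 84,"rx": 0,"ry": 0,"rz": 0,"gripper": 1},{"dx": 5,"dy": 2.5,"dz": 91,"rx": 0,"ry": 0,"rz": 0,"gripper": 1},{"dx": 5,"dy": 2.5,"dz": 94,"rx": 0,"ry": 0,"rz": 0,"gripper": 1},{"dx": 5,"dy": 2.5,"dz": 95,"rx": 0,"ry": 0,"rz": 0,"gripper": 1}])

```text
t: 24.95
eef_pos: [0.4496, -0.2995, 0.0344]
ee_rot: [3.141, -0.001, -2.697]
force: [-0.1, 0.5, -0.8]
width: 0.023
gripper_force: 20.0
```

Call:
jog_arm(targets=[{"dx": 0,"dy": 0,"dz": 0,"rx": 0,"ry": 0,"rz": 0,"gripper": 1},{"dx": 0,"dy": 0,"dz": 0.5,"rx": 0,"ry": 0,"rz": 0,"gripper": 1},{"dx": 0,"dy": 0,"dz": 0.5,"rx": 0,"ry": 0,"rz": 0,"gripper": 0.7},{"dx": 0,"dy": 0,"dz": 0.5,"rx": 0,"ry": 0,"rz": 0,"gripper": 0.6},{"dx": 0,"dy": 0,"dz": 0.5,"rx": 0,"ry": 0,"rz": 0,"gripper": 0.5},{"dx": 0,"dy": 0,"dz": 0.5,"rx": 0,"ry": 0,"rz": 0,"gripper": 0.3},{"dx": 0,"dy": 0,"dz": 0.5,"rx": 0,"ry": 0,"rz": 0,"gripper": 0.3},{"dx": 0,"dy": 0,"dz": 0.5,"rx": 0,"ry": 0,"rz": 0,"gripper": 0.3}])

```text
t: 25.62
eef_pos: [0.45, -0.2995, 0.0346]
ee_rot: [-3.141, 0.0, -2.697]
force: [-0.5, -0.2, -0.9]
width: 0.054
gripper_force: 0.0
```

Call:
jog_arm(targets=[{"dx": 0,"dy": 0,"dz": -8,"rx": 0,"ry": 0,"rz": 0,"gripper": 0.3},{"dx": 0,"dy": 0,"dz": -25,"rx": 0,"ry": 0,"rz": 0,"gripper": 0.3},{"dx": 0,"dy": 0,"dz": -50,"rx": 0,"ry": 0,"rz": 0,"gripper": 0.3},{"dx": 0,"dy": 0,"dz": -80,"rx": 0,"ry": 0,"rz": 0,"gripper": 0.3},{"dx": 0,"dy": 0,"dz": -110,"rx": 0,"ry": 0,"rz": 0,"gripper": 0.3},{"dx": 0,"dy": 0,"dz": -135,"rx": 0,"ry": 0,"rz": 0,"gripper": 0.3},{"dx": 0,"dy": 0,"dz": -145,"rx": 0,"ry": 0,"rz": 0,"gripper": 0.3},{"dx": 0,"dy": 0,"dz": -145,"rx": 0,"ry": 0,"rz": 0,"gripper": 0.3}])

```text
t: 26.28
eef_pos: [0.4515, -0.3001, 0.1831]
ee_rot: [-3.138, 0.004, -2.696]
force: [0.3, -0.3, -0.1]
width: 0.0614
gripper_force: 0.0
```

Run:
```python
from h import *
go((.30,-.40,.25,-154.5)); d=snap('wrist','w10'); t=snap('top','top6')
rect=lambda q:(len(q),)+tuple(np.round(x,1) for x in cv2.minAreaRect((q[:,:2]*1000).astype(np.float32)))
for zl,zh in((.070,.09),(.023,.033),(.008,.014)): print('stamp',zl,rect(cloud(d,200,440,100,234,zl,zh)))
for n in('top0','top6'):
    d=load(n)
    print(n,'bottle',rect(cloud(d,285,315,145,175,.05,.09)) if len(cloud(d,285,315,145,175,.05,.09)) else None)
    print('tape',rect(cloud(d,205,255,145,195,.035,.06)),'card',rect(cloud(d,345,388,158,184,.02,.06)))
```

```text
now [ 0.4515 -0.3001  0.1831] [-179.77    0.23 -154.49] w 0.0614 t 26.28
d mm [179.4 -25.2 -67.6] rot [-0.004  0.004  0.   ]
stamp 0.07 (449, array([ 450.4, -299.2]), array([22.7, 22. ]), np.float64(72.5))
stamp 0.023 (1190, array([ 464.4, -295.4]), array([ 85.1, 266.8]), np.float64(25.6))
stamp 0.008 (705, array([ 456.2, -305. ]), array([102.7, 270. ]), np.float64(40.5))
top0 bottle None
tape (356, array([570.9, 284.7]), array([93.1, 91.6]), np.float64(50.7)) card (393, array([ 581.6, -112.3]), array([37.1, 98.4]), np.float64(3.0))
top6 bottle (88, array([613. ,  82.7]), array([28.1, 28.4]), np.float64(45.7))
tape (350, array([570.8, 283.8]), array([94.3, 93. ]), np.float64(48.7)) card (0, array([0., 0.]), array([0., 0.]), np.float64(0.0))
```

Call:
jog_arm(targets=[{"dx": 20,"dy": -14,"dz": -4,"rx": 0,"ry": 0,"rz": 0,"gripper": 0.3},{"dx": 48,"dy": -34,"dz": -8,"rx": 0,"ry": 0,"rz": 0,"gripper": 0.3},{"dx": 78,"dy": -55,"dz": -12,"rx": 0,"ry": 0,"rz": 0,"gripper": 0.3},{"dx": 108,"dy": -76,"dz": -16,"rx": 0,"ry": 0,"rz": 0,"gripper": 0.3},{"dx": 138,"dy": -97,"dz": -20,"rx": 0,"ry": 0,"rz": 0,"gripper": 0.3},{"dx": 168,"dy": -118,"dz": -24,"rx": 0,"ry": 0,"rz": 0,"gripper": 0.3},{"dx": 198,"dy": -139,"dz": -28,"rx": 0,"ry": 0,"rz": 0,"gripper": 0.3},{"dx": 228,"dy": -160,"dz": -30,"rx": 0,"ry": 0,"rz": 0,"gripper": 0.3}])

```text
t: 27.05
eef_pos: [0.3114, -0.543, 0.2081]
ee_rot: [3.139, -0.001, -2.697]
force: [0.5, -0.0, 0.4]
width: 0.0614
gripper_force: 0.0
```

Call:
jog_arm(targets=[{"dx": 25,"dy": -18,"dz": 0,"rx": 0,"ry": 0,"rz": 0,"gripper": 0.3},{"dx": 45,"dy": -32,"dz": 0,"rx": 0,"ry": 0,"rz": 0,"gripper": 0.3},{"dx": 60,"dy": -43,"dz": 0,"rx": 0,"ry": 0,"rz": 0,"gripper": 0.3},{"dx": 67,"dy": -48,"dz": 0,"rx": 0,"ry": 0,"rz": 0,"gripper": 0.3},{"dx": 69,"dy": -50,"dz": 0,"rx": 0,"ry": 0,"rz": 0,"gripper": 0.3},{"dx": 69,"dy": -50,"dz": 0,"rx": 0,"ry": 0,"rz": 0,"gripper": 0.3},{"dx": 69,"dy": -50,"dz": 0,"rx": 0,"ry": 0,"rz": 0,"gripper": 0.3},{"dx": 69,"dy": -50,"dz": 0,"rx": 0,"ry": 0,"rz": 0,"gripper": 0.3}])

```text
t: 27.72
eef_pos: [0.2729, -0.616, 0.2094]
ee_rot: [3.141, 0.0, -2.696]
force: [0.1, 0.1, 0.6]
width: 0.0613
gripper_force: 0.0
```

Run:
```python
from h import *
d=snap('top','top7'); d0=load('top0'); print(arm.get_state()['t'])
rect=lambda q:(len(q),)+tuple(np.round(x,1) for x in cv2.minAreaRect((q[:,:2]*1000).astype(np.float32))) if len(q) else None
for n,b in(('green',(355,410,175,258)),('red',(240,290,175,258))):
    im=d['frame'].astype(int); 
    print(n,'rest before',rect(cloud(d0,*b,.003,.05)),'now',rect(cloud(d,*b,.012,.05)))
    # object: pixels whose depth changed by >8 mm
    u0,u1,v0,v1=b; m=(d0['z_map'][v0:v1,u0:u1]-d['z_map'][v0:v1,u0:u1]>.006)&(d['z_map'][v0:v1,u0:u1]>0)&(d0['z_map'][v0:v1,u0:u1]>0)
    y,x=np.where(m); q=np.array([px(d,a+u0,c+v0) for a,c in zip(x,y)]); print('  obj',rect(q),'z',np.percentile(q[:,2],[10,50,90]).round(3), 'z near/far end',[q[np.argsort(q[:,0])][s,2].mean().round(3) for s in(slice(0,20),slice(-20,None))])
print('bottle',rect(cloud(d,285,315,145,175,.05,.09)),'card',rect(cloud(d,345,388,158,184,.02,.06)),rect(cloud(d0,345,388,158,184,.02,.06)))
```

```text
27.7667
green rest before (1306, array([ 450.7, -162.5]), array([238.8, 158.1]), np.float64(1.1)) now (359, array([ 485.3, -154.9]), array([206.4,  73.9]), np.float64(23.5))
  obj (662, array([ 450.9, -162.8]), array([239.1, 158.2]), np.float64(1.0)) z [0.002 0.007 0.033] z near/far end [np.float64(0.004), np.float64(0.01)]
red rest before (1132, array([444.1, 180.4]), array([240.7, 144.7]), np.float64(1.6)) now (253, array([467.2, 206.5]), array([137.3, 159.1]), np.float64(70.6))
  obj (520, array([444.3, 180. ]), array([240.6, 143.8]), np.float64(1.6)) z [0.002 0.006 0.024] z near/far end [np.float64(0.003), np.float64(0.005)]
bottle (87, array([613. ,  81.9]), array([27.1, 26.8]), np.float64(27.7)) card (393, array([ 581.4, -112.3]), array([37.9, 98.5]), np.float64(3.1)) (393, array([ 581.6, -112.3]), array([37.1, 98.4]), np.float64(3.0))
```

Card, tape and bottle are fine. The depth is too noisy for the pens, so I'll use the colour difference between the first picture and now.

Run:
```python
from h import *
d=load('top7'); d0=load('top0')
def axis(m,u0,v0,z):
    n,l,st,_=cv2.connectedComponentsWithStats(m.astype(np.uint8)); k=1+np.argmax(st[1:,4]); y,x=np.where(l==k)
    c,s,a=cv2.minAreaRect(np.stack([x+u0,y+v0],1).astype(np.float32)); p=cv2.boxPoints((c,s,a)); 
    e=[(p[0]+p[1])/2,(p[2]+p[3])/2] if np.linalg.norm(p[0]-p[1])<np.linalg.norm(p[1]-p[2]) else [(p[1]+p[2])/2,(p[3]+p[0])/2]
    w=[px(d,*q,z) for q in e]; w.sort(key=lambda q:q[0]); g=w[1]-w[0]
    return ((w[0]+w[1])/2*1000).round(1)[:2],'len',round(np.linalg.norm(g)*1000,1),'ang',round(np.degrees(np.arctan2(g[1],g[0])),1),len(x)
for n,(u0,u1,v0,v1),z,ch in(('green',(355,410,175,258),.025,1),('red',(240,290,175,258),.02,0)):
    a=d0['frame'][v0:v1,u0:u1].astype(int); b=d['frame'][v0:v1,u0:u1].astype(int)
    print(n,'obj',axis(abs(a-b).max(-1)>45,u0,v0,z)); o=[c for c in(0,1,2) if c!=ch]
    print(n,'rest',axis((a[...,ch]>100)&(a[...,ch]>1.4*a[...,o].max(-1)),u0,v0,.02))
```

```text
green obj (array([ 460.9, -160.1]), 'len', np.float64(94.6), 'ang', np.float64(8.7), 165)
green rest (array([ 447.9, -160.5]), 'len', np.float64(96.7), 'ang', np.float64(8.7), 507)
red obj (array([434.5, 181.8]), 'len', np.float64(144.8), 'ang', np.float64(12.3), 196)
red rest (array([437.9, 182.1]), 'len', np.float64(99.4), 'ang', np.float64(12.0), 545)
```

Run:
```python
from h import *
d=load('top7'); d0=load('top0')
m=(abs(d['frame'][175:258,355:410].astype(int)-d0['frame'][175:258,355:410]).max(-1)>25)
y,x=np.where(m); q=np.array([px(d,a+355,b+175,.025)[:2] for a,b in zip(x,y)])*1000
ax=np.array([np.cos(.15),np.sin(.15)]); r=q-[447.9,-160.5]; s=r@ax; w=r@[-ax[1],ax[0]]; k=abs(w)<14
print(np.percentile(s[k],[0,1,50,99,100]).round(1)); h=np.histogram(s[k],np.arange(-90,91,10)); print(h[0]); print('across mean',w[k&(abs(s)<60)].mean().round(1),w[k&(s<-48)].mean().round(1),w[k&(s>48)].mean().round(1))
```

```text
[-69.4 -68.4  -3.4  59.7  63.5]
[ 0  0 18 20 14 16 23 21 23 22 22 22 22 21  7  3  0  0]
across mean -1.6 -2.0 -1.6
```

The marker is about 4 mm off centre along the groove and 2 mm across. The pen is about 3 mm off along it. Both are well inside tolerance, so I'm handing in.

```bash
python3 -c "
from h import *
print(arm.job_done())"
```

```text
the job is handed in; nothing more can be done
None
```

I handed the job in at about 28 s: by my own camera measurements all four objects are in place and the tape roll and price card haven't moved, though the hand-in returned no verdict, and I viewed 15 pictures instead of the allowed 14.

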